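Close the sample jars with lids from the tilt-out bin

TASK

Tilt the blue bin fully out, take one lid from it for each sample jar on the bench, set it on the jar and press it down until the lid and its white collar are fully home. Leave unused lids in the bin, the jars standing upright and the bin tilted shut again, and do not disturb the bottle or the beaker.

Things in the scene. Friction and masses are not known exactly. Their poses are not given: they have to be found in the camera images.
- housing: cabinet of the tilt-out bin (white sides, clear roof and back, aluminium edges), fixed to the bench, 340 mm wide (y), 130 mm deep, 220 mm high. Origin on the bench, directly under the bin's hinge line, at mid-width (the middle of the cabinet's front foot); local x points from the front into the cabinet, y along its width, z up. Hinge line: along local y, at local x 0, z 20 mm. The roof starts 15 mm behind the front plane.
- bin (a joint): tilt of the blue bin forward about its bottom hinge, rad: 0 shut (front upright, flush with the cabinet, lids covered by the roof, on a floor that slopes to the back), 0.70 fully tilted out (end stop; its floor is then level and the lids stand upright). The hinge is stiff: the bin stays where it is left; 5 to 8 N at the handle move it. The front panel is 180 mm high.
- bin_floor (a point): point on the bin's inner floor, at mid-width, in the middle of the row of lids. With the bin fully out it is level, 45 mm in front of the hinge line and about 130 mm above the bench, clear of the roof. Four compartments side by side, 75 mm apart along the cabinet's y, parted by ridges 14 mm high; one lid stands in each.
- bin_handle (a point): middle of the steel bar handle at the top of the bin's front: bar 12 mm thick, 140 mm long along the cabinet's y, held 40 mm in front of the panel by two posts at y +-60 mm; when shut it lies 40 mm in front of the hinge line and 188 mm above it, and it turns with the bin about the hinge. Open from above, so one finger fits between bar and panel.
- lid_0_mid (a point): blue push-on jar lid, 60 g, 50 mm high: its centre, half-way up. From the bottom: white plug 39 mm diameter, 10 mm deep; blue disc 60 mm diameter, 8 mm thick (15 to 7 mm below this point); round grip knob 26 mm diameter, 32 mm high (7 mm below to 25 mm above this point). Local z points up the knob. The four lids are alike and start in the bin.
- lid_1_mid (a point): blue push-on jar lid, 60 g, 50 mm high: its centre, half-way up. From the bottom: white plug 39 mm diameter, 10 mm deep; blue disc 60 mm diameter, 8 mm thick (15 to 7 mm below this point); round grip knob 26 mm diameter, 32 mm high (7 mm below to 25 mm above this point). Local z points up the knob. The four lids are alike and start in the bin.
- lid_2_mid (a point): blue push-on jar lid, 60 g, 50 mm high: its centre, half-way up. From the bottom: white plug 39 mm diameter, 10 mm deep; blue disc 60 mm diameter, 8 mm thick (15 to 7 mm below this point); round grip knob 26 mm diameter, 32 mm high (7 mm below to 25 mm above this point). Local z points up the knob. The four lids are alike and start in the bin.
- lid_3_mid (a point): blue push-on jar lid, 60 g, 50 mm high: its centre, half-way up. From the bottom: white plug 39 mm diameter, 10 mm deep; blue disc 60 mm diameter, 8 mm thick (15 to 7 mm below this point); round grip knob 26 mm diameter, 32 mm high (7 mm below to 25 mm above this point). Local z points up the knob. The four lids are alike and start in the bin.
- jar_0_mouth (a point): amber sample jar, loose, upright on the bench, 68 mm diameter, 85 mm high, 0.38 kg: centre of its mouth, level with the rim, local z up the jar's axis. May be absent. All jars are alike.
- jar_1_mouth (a point): amber sample jar, loose, upright on the bench, 68 mm diameter, 85 mm high, 0.38 kg: centre of its mouth, level with the rim, local z up the jar's axis. May be absent. All jars are alike.
- jar_2_mouth (a point): amber sample jar, loose, upright on the bench, 68 mm diameter, 85 mm high, 0.38 kg: centre of its mouth, level with the rim, local z up the jar's axis. May be absent. All jars are alike.
- jar_3_mouth (a point): amber sample jar, loose, upright on the bench, 68 mm diameter, 85 mm high, 0.38 kg: centre of its mouth, level with the rim, local z up the jar's axis. May be absent. All jars are alike.
- seal_0 (a joint): how far the white collar in the mouth of jar_0 is pushed down, m: about 0 up (8 mm above the rim), 0.008 fully home (level with the rim). 53 mm outside, 45 mm inside; the lid's plug enters it loosely and the disc rests on it. It stays where pushed; about 7 N moves it (10 to 15 N is ample). With the lid home, its disc lies on the rim, its centre 15 mm above the rim.
- seal_1 (a joint): how far the white collar in the mouth of jar_1 is pushed down, m: about 0 up (8 mm above the rim), 0.008 fully home (level with the rim). 53 mm outside, 45 mm inside; the lid's plug enters it loosely and the disc rests on it. It stays where pushed; about 7 N moves it (10 to 15 N is ample). With the lid home, its disc lies on the rim, its centre 15 mm above the rim.
- seal_2 (a joint): how far the white collar in the mouth of jar_2 is pushed down, m: about 0 up (8 mm above the rim), 0.008 fully home (level with the rim). 53 mm outside, 45 mm inside; the lid's plug enters it loosely and the disc rests on it. It stays where pushed; about 7 N moves it (10 to 15 N is ample). With the lid home, its disc lies on the rim, its centre 15 mm above the rim.
- seal_3 (a joint): how far the white collar in the mouth of jar_3 is pushed down, m: about 0 up (8 mm above the rim), 0.008 fully home (level with the rim). 53 mm outside, 45 mm inside; the lid's plug enters it loosely and the disc rests on it. It stays where pushed; about 7 N moves it (10 to 15 N is ample). With the lid home, its disc lies on the rim, its centre 15 mm above the rim.
- reagent: glass reagent bottle, 70 mm diameter, 150 mm high, a bystander; origin at the centre of its underside
- beaker: glass beaker, 70 mm diameter, 90 mm high, a bystander; origin at the centre of its underside
Mind the look-alikes: they are no part of the job. What is shaped like the part that bears jar_1_mouth but green or turquoise is not meant.

How it is judged:
By the outcome, as a careful person would: the job done as asked, in the order asked, and still so for the second after the job is handed in, with the robot touching nothing.
Of jar_0, jar_1, jar_2, jar_3 only 3 to 4 are there at a start; the rules pass over those that are not, and their reading is None.
At some moment in a run one of jar_0, jar_1, jar_2, jar_3 may be knocked a few centimetres aside while the robot is not near it.
It also fails if it takes over 208 s, if anything falls off the work surface, if the arm or the gripper's body presses on something with over 40 N, if the wrist force passes 120 N, or if a joint passes its speed limit or range.

ROBOT

A 7-joint arm with a two-finger parallel gripper is mounted at the origin on the work surface. World frame = base frame: x ahead of the robot, y to its left, z up, the work surface at z = 0. Lengths are in m, angles in rad, forces in N, time in s.
With the tool pointing down it reaches from about 0.4 to 0.875 m from the base axis. Payload 19.3 kg.
Tool frame: the origin (TCP) lies midway between the tips of the shut fingers; the grasp point (between the pads) lies 19 mm behind it (bot.pinch_z is the distance from the TCP to the grasp point, in m); z points along the fingers, y is the direction in which the jaws open and shut (so a half turn about z gives the same grasp; the last joint's range is limited). The gripper opens to 85 mm and grips with 20 to 120 N. Pads are 22 mm wide; open, the fingers measure 114 mm over their backs; the gripper's body (76 mm by 85 mm) begins 54 mm behind the grasp point. The pads swing forward as they close: fully open they stand 13 mm farther back than shut.
Start: joints at [-1.388, 0.521, -0.036, 1.599, 0.021, 1.021, -0.113], TCP at [0.156, 0.605, 0.231] pointing down, gripper open.
Joint ranges: [-2.91, 2.91], [-0.3, 2.13], [-1.5, 1.42], [0.17, 2.43], [-1.26, 4.41], [0.16, 1.93], [-2.52, 2.52]. Speed limits (rad/s): [1.89, 1.89, 2.39, 2.39, 3.01, 3.01, 3.01].

INTERFACE

Orientations are given as [roll, pitch, yaw] about the fixed x, y, z axes, in that order (R = Rz(yaw) Ry(pitch) Rx(roll)).
In Python, from workcell import bot gives the robot as it stands. The module is installed in compiled form; this text tells all that it offers.
- The arm moves only by the tool move_arm, never from a script. Its argument "moves" is text: rows parted by semicolons, each of 4 numbers parted by spaces: the shift along the tool's x, y, z in mm, then the turn about the tool's z in rad. In form: dx dy dz yaw; .... A call has exactly 10 rows; each row is the pose to reach, as a shift and turn from the pose commanded when the call began, along the tool's axes at that moment; what a row does not reach only later rows make up. A row lasts 1/12 s, in which the tool goes at most 41.7 mm and 7.16 degrees, less where a joint would pass 70% of its speed; a pose out of reach is approached as far as the arm can. A call with a gripper value outside its range is refused whole. "grip" is the opening, from 0 (shut) to 1 (fully open), set as the call begins (left out, the last holds). The fingers move at their own pace and stop on an object; "grip_force" is the grip in N (left out, the last holds). Time passes only in rows, so rows that repeat a pose let the fingers close, or fill a call up. It gives the time, the measured TCP pose, the force and the opening at its end, in the units of the state.
- bot.observe(): the state, without advancing time (a new reading comes with each control period).
- bot.grab_frame(name): name is "scene" or "top"; returns a dict with "frame" (384x512x3 uint8, red, green, blue), "z_map" (384x512 float32, m along the optical axis (not along the pixel's ray), 0 where there is no reading), "K" (3x3 intrinsics, pixels), "eye" and "attitude" of the camera in the world. Camera axes: x right, y up, looking along -z (the intrinsics and any distortion apply to the point x, -y, -z); pixel columns grow to the right and rows downward; lengths in m; the calibration is good to about 2 mm. A picture is of the moment at which its call begins.
- bot.job_done(): hands the job in, once; it reports no verdict.
Trained networks look in a picture, given as the dict that the camera call returned (one of the last four; its "shot" number tells which), for a name from the list of things; names that differ only in an ending like _2 or _b are one class to them, and where a whole thing is asked for, a point or a joint stands for the part that bears it (a point fixed in the world has none). Each returns a list of dicts, best first, with "conf" (0 to 1); they miss things now and then, are a little off and sometimes report something else, mostly with a low value. They report only what shows in the picture. A call takes as long as a camera call. They do not tell look-alikes from the thing itself.
- bot.search_frame(picture, label): "at" ([column, row] in pixels, amid what is visible of it).
- bot.pinpoint(picture, label): "at" ([column, row] in pixels: a listed point, or the origin of a listed thing).
The state is a dict: "clock": time; "qpos": joint angles; "qd": joint speeds; "joint_efforts": joint torques, N m; "position": TCP position; "tool_rot": TCP orientation; "force": force on the tool from outside, world axes, zero at the start; "moment": the same for the moment, N m; "grip_width": finger opening in m.
Only numpy, scipy, OpenCV 4.12 (cv2) and the standard library are available. Lean on these libraries where they do the work, as an engineer would, in place of code of your own. Each camera call takes 0.05 s, during which the arm holds its last target. There are 200 camera calls.

## Working session

There is one attempt and no reset: what is moved stays moved. The work goes in short steps, Python scripts to look and compute and a tool call to move; the robot and the scene stay as the last step left them, time stands still between calls to the robot, and variables do not carry over. Pictures are saved under pics/ and viewed, about 12 in all and at most 16, crops included, and the job is handed in when it is done.

Besides the shell and the picture viewer there is one more tool, called after "Request:" as name(argument=value, ...) on one line, values as JSON. move_arm: Moves the arm, as the interface text tells. Its arguments: {"type":"object","properties":{"moves":{"type":"string"},"grip":{"type":"number"},"grip_force":{"type":"number"}},"required":["moves"]}

```bash
mkdir -p pics; cat > h.py <<'E'
import numpy as np, cv2
from workcell import bot
np.set_printoptions(precision=4,suppress=True)
def w(p,uv,z=None):
    c,r=uv; K=p["K"]; 
    if z is None:
        a=p["z_map"][max(0,int(r)-1):int(r)+2,max(0,int(c)-1):int(c)+2]; a=a[a>0]
        z=np.median(a) if a.size else np.nan
    A=np.array(p["attitude"]); 
    v=np.array([(c-K[0][2])/K[0][0]*z,-(r-K[1][2])/K[1][1]*z,-z])
    return A@v+np.array(p["eye"])
def onplane(p,uv,h):
    K=p["K"];c,r=uv;A=np.array(p["attitude"]);e=np.array(p["eye"])
    d=A@np.array([(c-K[0][2])/K[0][0],-(r-K[1][2])/K[1][1],-1.]);return e+d*(h-e[2])/d[2]
def save(p,n): cv2.imwrite(f"pics/{n}.png",p["frame"][:,:,::-1])
def st():
    s=bot.observe(); print({k:np.array(s[k]) for k in("clock","qpos","position","tool_rot","force","grip_width")})
E
python3 - <<'E'
from h import *
st()
for n in("scene","top"):
    p=bot.grab_frame(n); save(p,n+"0"); print(n,{k:(np.array(v) if k!="frame" and k!="z_map" else 0) for k,v in p.items()})
    for l in("jar_0_mouth","bin_handle","housing","reagent","beaker","lid_0_mid","bin_floor"):
        for d in bot.pinpoint(p,l): print(l,np.array(d["at"]),round(d["conf"],2),w(p,d["at"]))
a=[cv2.imread(f"pics/{n}0.png") for n in("scene","top")]
E
```

```text
{'clock': array(0.), 'qpos': array([-1.3882,  0.522 , -0.0363,  1.6   ,  0.0212,  1.0211, -0.1128]), 'position': array([0.1563, 0.6048, 0.2308]), 'tool_rot': array([-3.1405,  0.0001,  2.8888]), 'force': array([ 1.1621, -0.8926, -0.7544]), 'grip_width': array(0.0854)}
scene {'frame': 0, 'z_map': 0, 'K': array([[358.532 ,   0.    , 255.667 ],
       [  0.    , 358.532 , 192.5524],
       [  0.    ,   0.    ,   1.    ]]), 'eye': array([ 1.0415, -0.5005,  0.9267]), 'attitude': array([ 0.719 , -0.016 ,  0.7062]), 'shot': array(1)}
jar_0_mouth [168.5 274.6] 0.92 [ 0.2084 -1.3337  0.0936]
bin_handle [293.4 144.9] 0.84 [ 0.3589 -1.1831  0.2441]
bin_handle [276.6 266.5] 0.67 [ 0.3862 -1.1558  0.2714]
reagent [273.4 263.5] 0.85 [ 0.3859 -1.1561  0.2711]
beaker [242.1 304. ] 0.96 [ 0.3931 -1.1489  0.2783]
top {'frame': 0, 'z_map': 0, 'K': array([[425.074 ,   0.    , 253.9528],
       [  0.    , 425.074 , 183.3736],
       [  0.    ,   0.    ,   1.    ]]), 'eye': array([0.3816, 0.0126, 1.2296]), 'attitude': array([ 0.21  ,  0.0044, -1.5116]), 'shot': array(2)}
jar_0_mouth [377.4 201.2] 0.97 [2.2345 1.8656 3.0826]
jar_0_mouth [193.7 177.4] 0.33 [1.9275 1.5585 2.7755]
bin_handle [182.6 176.2] 0.79 [1.9224 1.5535 2.7705]
housing [196.7 181. ] 0.98 [2.248 1.879 3.096]
housing [140.5 149.1] 0.6 [1.9088 1.5399 2.7568]
reagent [284.9 149.9] 0.84 [2.1719 1.8029 3.0199]
reagent [195.7 179.2] 0.6 [1.9309 1.5619 2.7789]
beaker [332.6 149.5] 0.76 [2.2242 1.8552 3.0722]
bin_floor [374.6 202. ] 0.69 [2.2309 1.8619 3.0789]
bin_floor [193.5 154.6] 0.67 [1.9311 1.5621 2.7791]
```

```bash
sed -i 's/A=np.array(p\["attitude"\])/A=rot(p["attitude"])/' h.py; sed -i '2a from scipy.spatial.transform import Rotation as Ro\nrot=lambda a:Ro.from_euler("xyz",a).as_matrix()' h.py; sed -i 's/^rot=.*/rot=lambda a: Ro.from_euler("xyz",a).as_matrix()/' h.py; cat h.py | head -8
python3 - <<'E'
import cv2
for n in("scene0","top0"):
    a=cv2.imread(f"pics/{n}.png"); cv2.imwrite(f"pics/{n}b.png",cv2.resize(a,(800,600)))
E
```

```text
import numpy as np, cv2
from workcell import bot
from scipy.spatial.transform import Rotation as Ro
rot=lambda a: Ro.from_euler("xyz",a).as_matrix()
np.set_printoptions(precision=4,suppress=True)
def w(p,uv,z=None):
    c,r=uv; K=p["K"]; 
    if z is None:
```

View pics/scene0b.png

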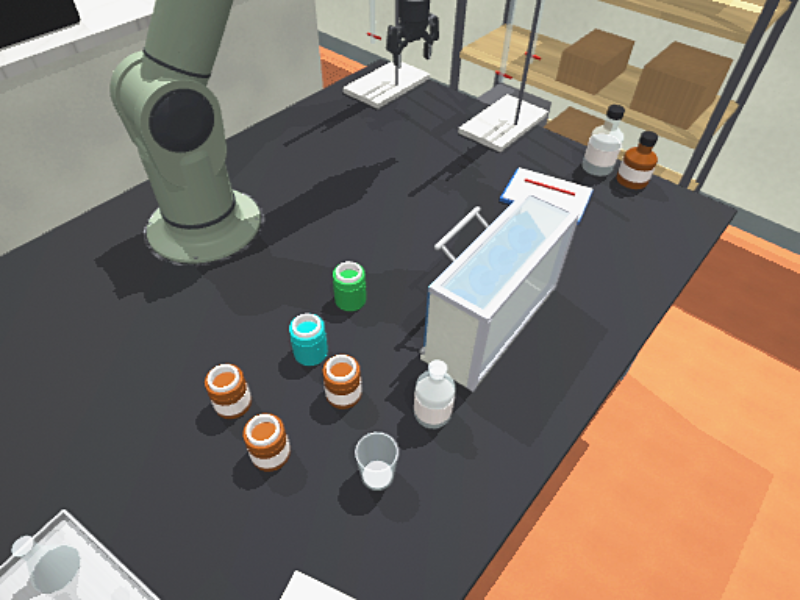

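View pics/top0b.png

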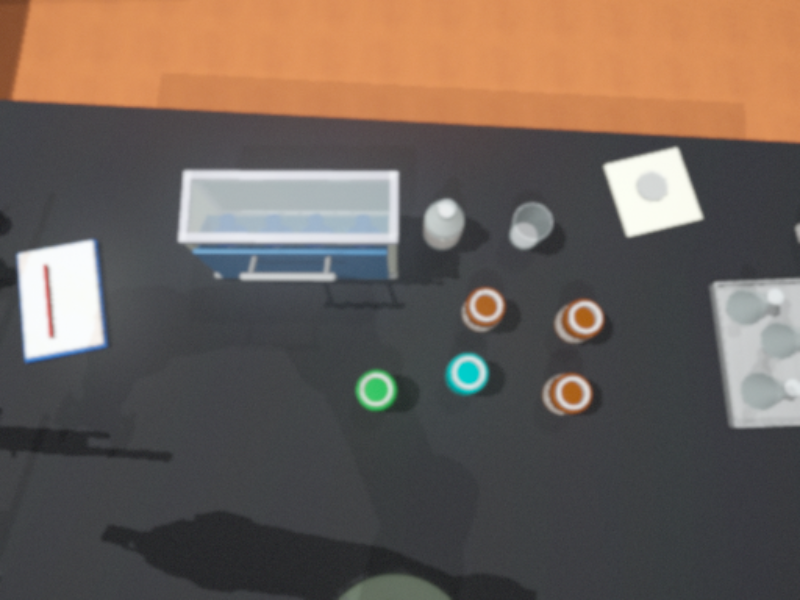

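```bash
cat >> h.py <<'E'
def cloud(p):
    r,c=np.mgrid[:384,:512]; z=p["z_map"]; K=p["K"]
    v=np.stack([(c-K[0][2])/K[0][0]*z,-(r-K[1][2])/K[1][1]*z,-z],-1)
    P=v@rot(p["attitude"]).T+np.array(p["eye"]); P[z<=0]=np.nan; return P
def jars(p):
    """amber jar mouths: white collar ring (top plane .093) around amber centre"""
    P=cloud(p); f=p["frame"].astype(int); hsv=cv2.cvtColor(p["frame"],cv2.COLOR_RGB2HSV)
    hgt=(P[...,2]>.075)&(P[...,2]<.11)
    m=((hsv[...,1]<70)&(hsv[...,2]>150)&hgt).astype(np.uint8)
    n,L,S,C=cv2.connectedComponentsWithStats(m); out=[]
    for i in range(1,n):
        if S[i,4]<40: continue
        pts=np.argwhere(L==i)[:,::-1].astype(np.float32)
        hull=cv2.convexHull(pts); (c,r),ax,_=cv2.fitEllipse(hull) if len(hull)>5 else ((C[i][0],C[i][1]),(0,0),0)
        col=p["frame"][int(r),int(c)]
        zz=P[L==i][:,2]; X=onplane(p,(c,r),.093); out.append((X,col)); print("ring",np.array([c,r]),np.array(ax),"z",round(float(np.median(zz)),4),"xy",X[:2],"col",col,"n",S[i,4])
    return out
E
python3 - <<'E'
from h import *
ps={n:bot.grab_frame(n) for n in("scene","top")}
for n,p in ps.items():
    print(n); jars(p)
    for l in("jar_0_mouth","bin_handle","housing","reagent","beaker"):
        for d in bot.pinpoint(p,l):
            h={"jar_0_mouth":.085,"bin_handle":.208}.get(l,0); print(l,np.array(d["at"]),round(d["conf"],2),w(p,d["at"]),onplane(p,d["at"],h)[:2])
P=cloud(ps["top"]); 
m=(P[...,2]>.195)&(P[...,2]<.24)&(P[...,0]>.3)&(abs(P[...,1])<.6)
lbl=P[m]; print(lbl.shape,lbl.min(0),lbl.max(0))
f=ps["top"]["frame"]; hsv=cv2.cvtColor(f,cv2.COLOR_RGB2HSV)
mt=(m&(hsv[...,1]<60)&(P[...,2]>.212)).astype(np.uint8)
n,L,S,C=cv2.connectedComponentsWithStats(mt)
for i in range(1,n):
    if S[i,4]>30:
        pts=P[L==i]; r=cv2.minAreaRect(pts[:,:2].astype(np.float32)); print("roof",S[i,4],r,cv2.boxPoints(r),pts[:,2].mean())
mh=(m&(P[...,2]<.216)&(hsv[...,1]<80)).astype(np.uint8)
n,L,S,C=cv2.connectedComponentsWithStats(mh)
for i in range(1,n):
    if S[i,4]>15: pts=P[L==i]; print("h?",S[i,4],pts.mean(0),pts.min(0),pts.max(0),C[i])
E
```

```text
scene
ring [161.5544   4.9016] [ 9.7171 35.754 ] z 0.089 xy [-0.7348  0.7839] col [160 161 150] n 173
ring [507.306   15.9828] [ 8.5604 10.7802] z 0.0909 xy [0.784  1.9854] col [183 185 170] n 60
ring [36.1215 50.7583] [ 10.2822 129.5687] z 0.093 xy [-0.7534  0.0565] col [156 158 148] n 719
ring [387.2802  89.1751] [18.6436 21.6398] z 0.0933 xy [0.619  0.8628] col [225 230 229] n 187
ring [332.8565 199.4771] [ 4.1769 94.0958] z 0.0926 xy [0.7735 0.1975] col [163 168 168] n 247
ring [222.6311 173.7923] [13.208  17.1794] z 0.0886 xy [0.4455 0.0543] col [ 59 237 107] n 127
ring [195.5554 207.9065] [15.3926 18.3951] z 0.09 xy [ 0.4833 -0.1004] col [ 19 243 243] n 146
ring [287.2406 221.4256] [ 9.0165 39.3354] z 0.0929 xy [0.7188 0.0392] col [165 167 157] n 223
ring [217.678  235.1294] [17.1257 19.5889] z 0.0892 xy [ 0.6009 -0.1269] col [215 121  52] n 157
ring [142.4321 241.5103] [16.946  20.5158] z 0.0891 xy [ 0.4604 -0.2774] col [217 125  54] n 167
ring [278.1271 248.7106] [24.9442 25.3427] z 0.0977 xy [ 0.7559 -0.0508] col [211 216 214] n 305
ring [167.8194 274.6461] [19.4731 21.7901]
[... 1845 characters left out ...]
.88 [ 0.7654 -0.1978  0.0032] [ 0.7664 -0.1984]
(7192, 3) [0.5953 0.0363 0.1952] [0.7845 0.3853 0.2312]
roof 6369 ((0.7166094779968262, 0.21119119226932526), (0.12030132859945297, 0.3440355956554413), 3.0439159870147705) [[0.6474 0.3798]
 [0.6657 0.0362]
 [0.7858 0.0426]
 [0.7675 0.3862]] 0.22125694053383121
roof 200 ((0.6036191582679749, 0.20434638857841492), (0.010297749191522598, 0.14751625061035156), 3.258904218673706) [[0.5943 0.2777]
 [0.6027 0.1304]
 [0.613  0.131 ]
 [0.6046 0.2783]] 0.21421679698998425
h? 62 [0.6613 0.1419 0.2107] [0.6569 0.066  0.2058] [0.6658 0.2176 0.2147] [210.5 156. ]
h? 315 [0.606  0.2032 0.2108] [0.5953 0.1289 0.1952] [0.6337 0.278  0.216 ] [183.8698 176.2349]
```

```bash
cat >> h.py <<'E'
H=np.array([.645,.206]); HY=.053
ex=np.array([np.cos(HY),np.sin(HY)]); ey=np.array([-np.sin(HY),np.cos(HY)])
def loc(x,y,z): return np.r_[H+x*ex+y*ey,z]
def bar(th):
    f=.2097+th; return -.1922*np.sin(f),.02+.1922*np.cos(f)
def rows(T,ang=np.pi+HY,base=None):
    """world targets -> tool-frame shifts (mm) and yaw from present pose"""
    s=bot.observe(); R=rot(s["tool_rot"]); p0=np.array(s["position"]) if base is None else np.array(base)
    y=-((ang-np.array(s["tool_rot"])[2]+np.pi)%(2*np.pi)-np.pi)
    for t in T: d=R.T@(np.array(t)-p0)*1000; print("%.1f %.1f %.1f %.3f"%(*d,y), "| world",np.array(t))
E
python3 - <<'E'
from h import *
rows([[.30,.5,.30],loc(-.021,0,.29)])
E
```

```text
-165.4 -65.8 -68.7 -0.306 | world [0.3 0.5 0.3]
-552.9 -270.5 -58.7 -0.306 | world [0.624  0.2049 0.29  ]
```

Request:
move_arm(moves="-40 -16 -30 -0.05; -80 -30 -60 -0.1; -120 -50 -68 -0.2; -165 -66 -68 -0.306; -200 -85 -66 -0.306; -240 -105 -65 -0.306; -275 -125 -64 -0.306; -310 -142 -63 -0.306; -345 -160 -62 -0.306; -380 -180 -60 -0.306", grip=0)

```text
clock: 2.23
position: [0.4647, 0.3492, 0.2925]
tool_rot: [3.141, 0.001, -3.088]
force: [0.3, 1.3, 0.5]
grip_width: 0.0
```

```bash
python3 - <<'E'
from h import *
st()
rows([loc(-.021,0,.29),loc(-.021,0,.19)])
E
```

```text
{'clock': array(2.2333), 'qpos': array([-0.751 ,  0.3921,  0.0064,  1.6461, -0.0027,  1.1027,  0.8802]), 'position': array([0.4647, 0.3492, 0.2925]), 'tool_rot': array([ 3.1411,  0.0005, -3.0884]), 'force': array([0.2863, 1.3084, 0.5264]), 'grip_width': array(0.)}
-151.4 -152.6 2.5 0.000 | world [0.624  0.2049 0.29  ]
-151.3 -152.6 102.5 0.000 | world [0.624  0.2049 0.19  ]
```

Request:
move_arm(moves="-35 -35 0 0; -70 -70 0 0; -105 -105 0 0; -138 -138 0 0; -138 -138 0 0; -138 -138 0 0; -138 -138 0 0; -138 -138 0 0; -138 -138 0 0; -138 -138 0 0")

```text
clock: 3.07
position: [0.6078, 0.2214, 0.2924]
tool_rot: [3.141, 0.0, -3.087]
force: [-0.5, -0.1, -0.4]
grip_width: -0.0001
```

```bash
python3 - <<'E'
from h import *
st()
rows([loc(-.021,0,.29),loc(-.021,0,.19)])
a=bot.grab_frame("scene");save(a,"s1");cv2.imwrite("pics/s1c.png",cv2.resize(a["frame"][40:240,180:430,::-1],(750,600)))
E
```

```text
{'clock': array(3.0667), 'qpos': array([-0.4783,  0.5063,  0.058 ,  1.4669, -0.0309,  1.1692,  1.2102]), 'position': array([0.6078, 0.2214, 0.2924]), 'tool_rot': array([ 3.1412,  0.    , -3.0867]), 'force': array([-0.5393, -0.0827, -0.4153]), 'grip_width': array(-0.0001)}
-15.3 -17.4 2.4 0.002 | world [0.624  0.2049 0.29  ]
-15.3 -17.4 102.4 0.002 | world [0.624  0.2049 0.19  ]
```

View pics/s1c.png

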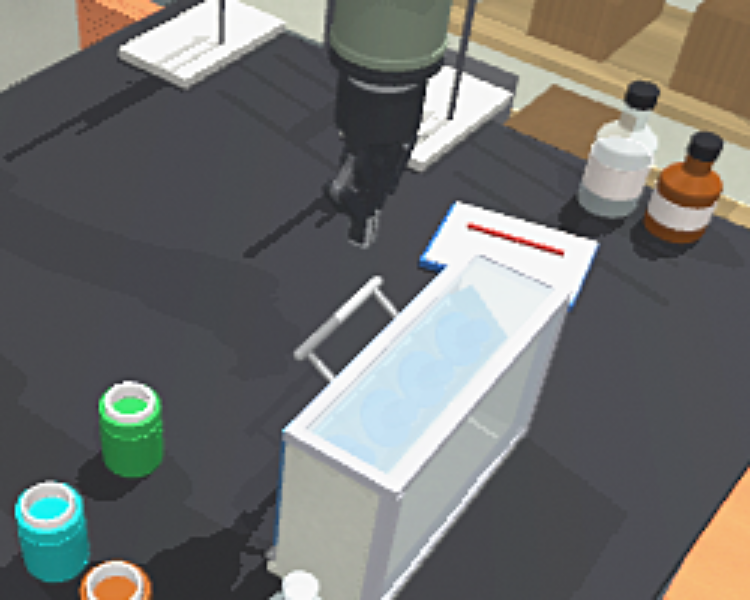

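Request:
move_arm(moves="-15 -17 2 0; -15 -17 2 0; -15 -17 2 0; -15 -17 30 0; -15 -17 60 0; -15 -17 85 0; -15 -17 102 0; -15 -17 102 0; -15 -17 102 0; -15 -17 102 0")

```text
clock: 3.95
position: [0.6248, 0.2047, 0.1917]
tool_rot: [3.141, 0.002, -3.088]
force: [0.1, 0.7, -0.2]
grip_width: -0.0002
```

```bash
python3 - <<'E'
from h import *
st()
T=[]
for th in np.linspace(.06,.76,10):
    x,z=bar(th); T.append(loc(x+.017,0,z-.015))
rows(T)
E
```

```text
{'clock': array(3.95), 'qpos': array([-0.4398,  0.6139,  0.0516,  1.5502, -0.0359,  0.9768,  1.2468]), 'position': array([0.6248, 0.2047, 0.1917]), 'tool_rot': array([ 3.1409,  0.0016, -3.088 ]), 'force': array([ 0.0975,  0.7195, -0.1997]), 'grip_width': array(-0.0002)}
13.9 0.2 1.4 0.001 | world [0.6108 0.2042 0.1903]
28.2 0.2 5.9 0.001 | world [0.5966 0.2034 0.1857]
42.0 0.2 11.5 0.001 | world [0.5828 0.2027 0.1801]
55.4 0.2 18.2 0.001 | world [0.5694 0.202  0.1734]
68.2 0.2 25.9 0.001 | world [0.5567 0.2013 0.1657]
80.4 0.2 34.5 0.001 | world [0.5445 0.2007 0.157 ]
91.9 0.2 44.1 0.001 | world [0.5331 0.2001 0.1474]
102.6 0.2 54.6 0.001 | world [0.5224 0.1995 0.1369]
112.4 0.2 65.8 0.001 | world [0.5126 0.199  0.1257]
121.4 0.2 77.8 0.001 | world [0.5037 0.1985 0.1137]
```

Request:
move_arm(moves="7 0 1 0; 14 0 2 0; 21 0 4 0; 28 0 6 0; 35 0 9 0; 42 0 12 0; 49 0 15 0; 55 0 18 0; 62 0 22 0; 68 0 26 0")

```text
clock: 4.78
position: [0.5557, 0.2004, 0.1639]
tool_rot: [3.142, 0.0, -3.088]
force: [2.3, -0.5, 2.6]
grip_width: 0.0003
```

Request:
move_arm(moves="6 0 4 0; 12 0 9 0; 18 0 13 0; 24 0 18 0; 29 0 24 0; 34 0 29 0; 39 0 34 0; 43 0 39 0; 46 0 42 0; 46 0 42 0")

```text
clock: 5.62
position: [0.5105, 0.198, 0.1218]
tool_rot: [-3.142, 0.001, -3.088]
force: [4.4, 0.3, -2.5]
grip_width: -0.0002
```

```bash
python3 - <<'E'
from h import *
st()
T=[]
for th in (.6,.65,.7,.75):
    x,z=bar(th); T.append(loc(x+.017,0,z-.015))
rows(T)
E
```

```text
{'clock': array(5.6167), 'qpos': array([-0.5045,  0.5468,  0.0358,  1.903 , -0.0288,  0.6917,  1.1722]), 'position': array([0.5105, 0.198 , 0.1218]), 'tool_rot': array([-3.1416,  0.0007, -3.0884]), 'force': array([ 4.4125,  0.2939, -2.5088]), 'grip_width': array(-0.0002)}
-12.6 0.9 -15.8 0.000 | world [0.523  0.1995 0.1376]
-6.1 0.9 -8.7 0.000 | world [0.5166 0.1992 0.1304]
-0.0 0.9 -1.2 0.000 | world [0.5105 0.1989 0.123 ]
5.7 0.9 6.5 0.000 | world [0.5048 0.1986 0.1153]
```

Request:
move_arm(moves="1 0 1 0; 2 0 2 0; 3 0 3 0; 4 0 4 0; 5 0 5 0; 6 0 6 0; 7 0 6 0; 8 0 6 0; 8 0 6 0; 8 0 6 0")

```text
clock: 6.45
position: [0.51, 0.1987, 0.1189]
tool_rot: [3.138, 0.015, -3.09]
force: [39.4, 0.3, 5.3]
grip_width: 0.0
```

```bash
python3 - <<'E'
from h import *
st()
p=bot.grab_frame("scene");save(p,"s2");cv2.imwrite("pics/s2c.png",cv2.resize(p["frame"][40:240,180:430,::-1],(750,600)))
E
```

```text
{'clock': array(6.45), 'qpos': array([-0.5088,  0.5447,  0.0373,  1.9183, -0.0269,  0.6635,  1.1663]), 'position': array([0.51  , 0.1987, 0.1189]), 'tool_rot': array([ 3.1376,  0.0153, -3.0902]), 'force': array([39.4219,  0.27  ,  5.2588]), 'grip_width': array(0.)}
```

View pics/s2c.png

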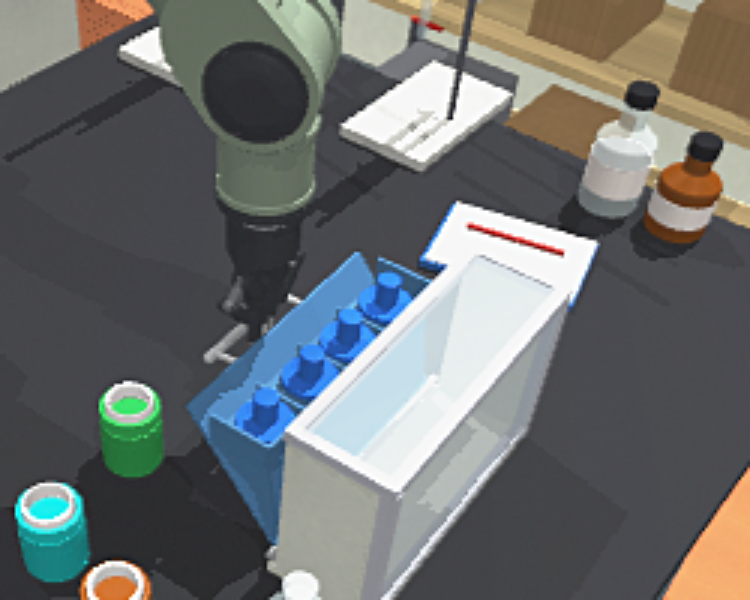

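Request:
move_arm(moves="-6 0 -1 0; -11 0 -2 0; -11 0 -20 0; -11 0 -50 0; -11 0 -80 0; -11 0 -110 0; -11 0 -140 0; -11 0 -165 0; 60 0 -180 0; 100 0 -180 0", grip=0.65)

```text
clock: 7.33
position: [0.4311, 0.1937, 0.2943]
tool_rot: [3.141, 0.001, -3.09]
force: [-0.7, 0.7, 1.5]
grip_width: 0.0553
```

```bash
python3 - <<'E'
from h import *
st()
for n in("top","scene"):
    p=bot.grab_frame(n); save(p,n+"3")
    for d in bot.pinpoint(p,"lid_0_mid"): print(n,np.array(d["at"]),round(d["conf"],2),w(p,d["at"]),onplane(p,d["at"],.155)[:2])
    P=cloud(p); hsv=cv2.cvtColor(p["frame"],cv2.COLOR_RGB2HSV)
    for lo in (.172,):
        m=((P[...,2]>lo)&(P[...,2]<.195)&(hsv[...,0]>95)&(hsv[...,0]<130)&(hsv[...,1]>90)).astype(np.uint8)
        k,L,S,C=cv2.connectedComponentsWithStats(m)
        for i in range(1,k):
            if S[i,4]>8: q=P[L==i]; print(n,S[i,4],C[i],q.mean(0),q[:,2].max(),onplane(p,C[i],.18)[:2])
print([loc(-.045,y,.155) for y in(-.1125,-.0375,.0375,.1125)])
p=bot.grab_frame("top"); jars(p)
E
```

```text
{'clock': array(7.3333), 'qpos': array([-0.5781,  0.2049,  0.0358,  1.908 , -0.0084,  1.0279,  1.084 ]), 'position': array([0.4311, 0.1937, 0.2943]), 'tool_rot': array([ 3.1412,  0.0008, -3.0897]), 'force': array([-0.7329,  0.6861,  1.5208]), 'grip_width': array(0.0553)}
top [229.  183.9] 0.88 [0.5995 0.0932 0.1806] [0.6048 0.0952]
top [191.9 182.6] 0.34 [0.6038 0.1922 0.1497] [0.6027 0.1913]
top 48 [140.375  179.8542] [0.5966 0.3175 0.1821] 0.18756311193709196 [0.597  0.3181]
top 87 [171.6092 182.023 ] [0.5957 0.2381 0.1819] 0.18731896601578168 [0.596  0.2385]
top 85 [199.2824 182.0706] [0.5996 0.1683 0.1819] 0.18697374942091893 [0.6    0.1686]
top 85 [230.5059 182.2706] [0.6037 0.0896 0.1818] 0.1866897285682918 [0.6041 0.0897]
scene [268.3 176.2] 0.61 [0.611  0.0792 0.1762] [0.5989 0.0956]
scene 48 [309.0625 134.0208] [0.5931 0.3103 0.1803] 0.1848910741452281 [0.593  0.3106]
scene 53 [296.2075 146.3019] [0.5973 0.2342 0.1804] 0.1857948959323853 [0.597  0.2345]
scene 57 [283.386  158.3333] [0.6007 0.1639 0.1807] 0.18580686438458038 [0.6002 0.1646]
scene 64 [268.0312 173.0312] [0.604
[... 354 characters left out ...]
] col [183 184 186] n 45
ring [310.7624 195.0854] [20.5482 21.364 ] z 0.0894 xy [ 0.5997 -0.1241] col [173 101  41] n 169
ring [492.1009 190.5665] [10.8265 17.8781] z 0.1053 xy [ 0.6409 -0.6153] col [224 227 228] n 111
ring [374.0949 202.7925] [20.8445 21.8686] z 0.0888 xy [ 0.5885 -0.2956] col [170  98  24] n 185
ring [299.3922 237.7007] [19.5185 20.2672] z 0.0922 xy [ 0.4827 -0.0975] col [  0 205 202] n 104
ring [240.0957 248.6584] [20.3991 20.6002] z 0.0917 xy [0.4446 0.0581] col [ 58 198 107] n 108
ring [366.2115 251.1257] [21.5385 22.4342] z 0.088 xy [ 0.4578 -0.2749] col [171  98  30] n 188
ring [503.3959 248.1421] [11.1404 17.0294] z 0.1035 xy [ 0.487  -0.6362] col [206 210 211] n 113
```

```bash
python3 - <<'E'
from h import *
rows([[.6043,.0877,.24],[.6043,.0877,.152]])
E
```

```text
-167.0 -115.2 53.6 0.000 | world [0.6043 0.0877 0.24  ]
-167.0 -115.3 141.6 0.000 | world [0.6043 0.0877 0.152 ]
```

Request:
move_arm(moves="-30 -20 5 0; -60 -40 10 0; -90 -60 18 0; -120 -80 26 0; -145 -100 36 0; -167 -115 46 0; -167 -115 54 0; -167 -115 54 0; -167 -115 54 0; -167 -115 54 0", grip=0.47)

```text
clock: 8.42
position: [0.6041, 0.0885, 0.2397]
tool_rot: [3.141, -0.0, -3.088]
force: [0.4, 0.9, 0.5]
grip_width: 0.0403
```

```bash
python3 - <<'E'
from h import *
st()
rows([[.6043,.0877,.152]])
E
```

```text
{'clock': array(8.4167), 'qpos': array([-0.3163,  0.4923,  0.1072,  1.6359, -0.0598,  1.0168,  1.4346]), 'position': array([0.6041, 0.0885, 0.2397]), 'tool_rot': array([ 3.1414, -0.0003, -3.0876]), 'force': array([0.3579, 0.8555, 0.5008]), 'grip_width': array(0.0403)}
-0.2 -0.8 87.7 0.001 | world [0.6043 0.0877 0.152 ]
```

Request:
move_arm(moves="0 -1 15 0; 0 -1 30 0; 0 -1 45 0; 0 -1 60 0; 0 -1 72 0; 0 -1 82 0; 0 -1 88 0; 0 -1 88 0; 0 -1 88 0; 0 -1 88 0")

```text
clock: 9.25
position: [0.6047, 0.0869, 0.1523]
tool_rot: [3.141, 0.001, -3.088]
force: [0.3, 0.8, -0.0]
grip_width: 0.0402
```

Request:
move_arm(moves="0 0 0 0; 0 0 0 0; 0 0 0 0; 0 0 0 0; 0 0 0 0; 0 0 0 0; 0 0 0 0; 0 0 0 0; 0 0 0 0; 0 0 0 0", grip=0, grip_force=40)

```text
clock: 10.08
position: [0.6047, 0.0869, 0.1524]
tool_rot: [3.141, 0.001, -3.088]
force: [-2.2, -0.1, 6.5]
grip_width: 0.0246
```

Request:
move_arm(moves="0 0 -10 0; 0 0 -25 0; 0 0 -45 0; 0 0 -65 0; 0 0 -80 0; 0 0 -80 0; 0 0 -80 0; 0 0 -80 0; 0 0 -80 0; 0 0 -80 0")

```text
clock: 10.92
position: [0.604, 0.0868, 0.2309]
tool_rot: [-3.141, -0.001, -3.088]
force: [-0.0, 0.2, -0.2]
grip_width: 0.0248
```

```bash
cat >> h.py <<'E'
def lidblob(p,c,rad=.05,lo=.01,hi=.2):
    """blue pixels near tcp c: disc part"""
    P=cloud(p); hsv=cv2.cvtColor(p["frame"],cv2.COLOR_RGB2HSV)
    m=(np.linalg.norm(P-c,axis=-1)<rad)&(hsv[...,0]>95)&(hsv[...,0]<130)&(hsv[...,1]>90)
    return m,P
E
python3 - <<'E'
from h import *
st(); c=np.array(bot.observe()["position"])
for n in("top","scene"):
    p=bot.grab_frame(n); save(p,n+"4")
    m,P=lidblob(p,c,.045); q=P[m]; print(n,len(q),q.mean(0),q.min(0),q.max(0))
    rc=np.argwhere(m)[:,::-1].astype(np.float32); (cc,ax,a)=cv2.fitEllipse(cv2.convexHull(rc)); print(cc,ax,onplane(p,cc,c[2]-.006)[:2])
    for d in bot.pinpoint(p,"lid_0_mid"): print(np.array(d["at"]),round(d["conf"],2),onplane(p,d["at"],c[2]+.003)[:2])
    r,cl=np.array(cc[::-1]).astype(int); cv2.imwrite(f"pics/{n}4c.png",cv2.resize(p["frame"][max(0,r-50):r+50,max(0,cl-65):cl+65,::-1],(520,400)))
a=np.hstack([cv2.resize(cv2.imread(f"pics/{n}4c.png"),(400,310)) for n in("top","scene")]); cv2.imwrite("pics/g4.png",a)
E
```

```text
{'clock': array(10.9167), 'qpos': array([-0.3134,  0.5013,  0.1068,  1.6456, -0.0609,  0.9992,  1.4374]), 'position': array([0.604 , 0.0868, 0.2309]), 'tool_rot': array([-3.1413, -0.0012, -3.0884]), 'force': array([-0.042 ,  0.2469, -0.1922]), 'grip_width': array(0.0248)}<stdin>:5: RuntimeWarning: Mean of empty slice.
  ret = um.true_divide(
Traceback (most recent call last):
ValueError: zero-size array to reduction operation minimum which has no identity
```

```bash
python3 - <<'E'
from h import *
c=np.array(bot.observe()["position"]); p=bot.grab_frame("scene"); save(p,"s5")
K=p["K"];v=rot(p["attitude"]).T@(c-np.array(p["eye"])); u=int(K[0][2]+K[0][0]*v[0]/-v[2]); r=int(K[1][2]-K[1][1]*v[1]/-v[2]); print(u,r)
cv2.imwrite("pics/s5c.png",cv2.resize(p["frame"][r-50:r+50,u-65:u+65,::-1],(650,500)))
m,P=lidblob(p,c,.06); q=P[m]; print(len(q))
q=q[abs(q[:,2]-(c[2]-.005))<.006] if len(q) else q
print(len(q), q.mean(0) if len(q) else 0)
for d in bot.pinpoint(p,"lid_0_mid"): print(np.array(d["at"]),round(d["conf"],2),onplane(p,d["at"],c[2]+.003)[:2])
E
```

```text
268 160
225
159 [0.6131 0.078  0.228 ]
[270.  159.2] 0.58 [0.6061 0.0889]
[304.7 137.3] 0.4 [0.6243 0.2308]
```

View pics/s5c.png

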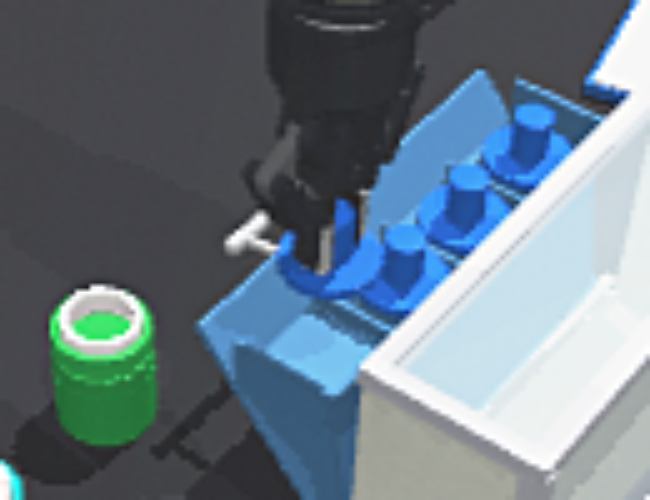

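```bash
cat >> h.py <<'E'
from scipy.optimize import least_squares, minimize
def heldlid(p,c,dz=0.004):
    """xy of disc of a held lid: silhouette IoU between blue mask and projected disc cylinder; dz = height of disc top over TCP"""
    m,P=lidblob(p,c,.055); m&=(P[...,2]<c[2]+dz+.003); m=m.astype(np.uint8)
    k,L,S,C=cv2.connectedComponentsWithStats(m); 
    K=np.array(p["K"]);A=rot(p["attitude"]);e=np.array(p["eye"])
    q=P[m>0]; low=q[:,2].min(); print("n",len(q),"zrange",low,q[:,2].max())
    # rim edge points: min over direction -> farthest pixels along the camera-near side
    t=np.linspace(0,2*np.pi,60)
    def proj(x):
        X=np.array([[x[0]+.03*np.cos(a),x[1]+.03*np.sin(a),x[2]+h] for h in(0,-.008) for a in t])
        v=(X-e)@A; return np.c_[K[0,2]-K[0,0]*v[:,0]/v[:,2],K[1,2]+K[1,1]*v[:,1]/v[:,2]]
    r0,c0=np.argwhere(m).min(0)-15; r1,c1=np.argwhere(m).max(0)+15; s=8
    M=cv2.resize(m[r0:r1,c0:c1],None,fx=s,fy=s,interpolation=cv2.INTER_NEAREST)
    def cost(x):
        h=cv2.convexHull(((proj(x)-[c0,r0]+.5)*s).astype(np.int32)); B=np.zeros_like(M); cv2.fillConvexPoly(B,h,1)
        # blue pixels must lie inside; hull rim area on camera-near side must be blue: penalise outside strongly, empty lightly
        return ((M==1)&(B==0)).sum()/s/s+.3*((M==0)&(B==1)).sum()/s/s
    best=min((minimize(cost,[c[0]+a,c[1]+b,c[2]+dz],method="Nelder-Mead",options=dict(initial_simplex=np.array([c+[a,b,dz]]+[c+[a,b,dz]+.004*np.eye(3)[i] for i in range(3)]))) for a in(-.004,.004) for b in(-.004,.004)),key=lambda r:r.fun)
    print("lid disc top",best.x,"off tcp",best.x-c,best.fun); return best.x
E
python3 - <<'E'
from h import *
c=np.array(bot.observe()["position"]); p=bot.grab_frame("scene"); heldlid(p,c); heldlid(p,c,-.002)
E
```

```text
n 166 zrange 0.22226428920069896 0.2379706911788375
lid disc top [0.6028 0.0858 0.23  ] off tcp [-0.0014 -0.001  -0.0012] 40.2421875
n 158 zrange 0.22226428920069896 0.23177603675886993
lid disc top [0.5982 0.0919 0.2222] off tcp [-0.006   0.0052 -0.009 ] 42.3921875
```

```bash
python3 - <<'E'
from h import *
p=bot.grab_frame("scene"); jars(p)
rows([[.6005,-.125,.20],[.6005,-.125,.13]])
E
```

```text
ring [156.5499   5.6995] [ 7.9992 57.2008] z 0.0903 xy [-0.7467  0.7578] col [157 157 146] n 234
ring [507.658   15.9871] [ 9.3467 10.5404] z 0.0914 xy [0.7855 1.9867] col [181 184 169] n 60
ring [38.3664 50.0268] [  9.3183 165.8373] z 0.093 xy [-0.7524  0.0668] col [156 157 147] n 698
ring [387.4603  88.9328] [18.3673 21.8509] z 0.0936 xy [0.6187 0.8649] col [222 226 225] n 171
ring [335.2215 196.835 ] [ 4.5257 98.9751] z 0.0931 xy [0.7733 0.2114] col [184 190 187] n 256
ring [222.6311 173.7923] [13.208  17.1794] z 0.0884 xy [0.4455 0.0543] col [ 58 237 107] n 126
ring [195.5554 207.9065] [15.3926 18.3951] z 0.0889 xy [ 0.4833 -0.1004] col [ 18 243 242] n 145
ring [287.6904 221.9893] [ 8.4244 40.174 ] z 0.0929 xy [0.721  0.0385] col [164 165 155] n 221
ring [217.5899 235.4294] [16.6961 19.1435] z 0.0885 xy [ 0.6014 -0.1278] col [215 121  52] n 140
ring [142.3669 241.5753] [16.8638 20.3764] z 0.0879 xy [ 0.4604 -0.2777] col [215 124  54] n 162
ring [278.0702 248.6973] [24.9034 25.3382] z 0.0982 xy [ 0.7557 -0.0509] col [208 214 212] n 301
ring [167.8194 274.6461] [19.4731 21.7901] z 0.0902 xy [ 0.5903 -0.2979] col [217 127  58] n 184
ring [240.5099 289.7223] [27.0871 27.5433] z 0.0888 xy [ 0.7589 -0.2068] col [128 137 142] n 149
ring [ 17.1296 351.0929] [16.3563 19.7577] z 0.1047 xy [ 0.4842 -0.6373] col [233 236 237] n 195
15.0 -211.3 31.3 0.000 | world [ 0.6005 -0.125   0.2   ]
14.9 -211.3 101.3 0.000 | world [ 0.6005 -0.125   0.13  ]
```

Request:
move_arm(moves="2 -30 0 0; 4 -60 4 0; 6 -90 8 0; 9 -120 14 0; 12 -150 20 0; 15 -180 28 0; 15 -205 31 0; 15 -211 31 0; 15 -211 31 0; 15 -211 31 0")

```text
clock: 12.0
position: [0.6006, -0.1241, 0.2005]
tool_rot: [3.141, 0.0, -3.089]
force: [0.5, 0.6, -0.4]
grip_width: 0.0249
```

Request:
move_arm(moves="0 0 20 0; 0 0 40 0; 0 0 55 0; 0 0 65 0; 0 0 70 0; 0 0 70 0; 0 0 70 0; 0 0 70 0; 0 0 70 0; 0 0 70 0")

```text
clock: 12.83
position: [0.6008, -0.1247, 0.1312]
tool_rot: [-3.141, 0.001, -3.088]
force: [-0.7, -0.2, -0.8]
grip_width: 0.0253
```

```bash
python3 - <<'E'
from h import *
st(); c=np.array(bot.observe()["position"])
p=bot.grab_frame("scene"); save(p,"s6"); jars_=[x for x in jars(p) if 0]
heldlid(p,c)
cv2.imwrite("pics/s6c.png",cv2.resize(p["frame"][180:280,150:280,::-1],(650,500)))
E
```

```text
{'clock': array(12.8333), 'qpos': array([ 0.0303,  0.6247,  0.1144,  1.7232, -0.0934,  0.7981,  1.8124]), 'position': array([ 0.6008, -0.1247,  0.1312]), 'tool_rot': array([-3.1415,  0.001 , -3.0885]), 'force': array([-0.7149, -0.2354, -0.7966]), 'grip_width': array(0.0253)}
ring [507.5961  15.8353] [ 8.7314 11.1613] z 0.0912 xy [0.7846 1.9886] col [177 179 165] n 63
ring [69.2347 39.2097] [11.5008 27.7361] z 0.0915 xy [-0.744   0.2189] col [150 153 141] n 170
ring [23.2352 56.0571] [10.6375 65.9977] z 0.0925 xy [-0.7499 -0.0063] col [152 153 143] n 414
ring [387.498   88.8412] [18.3946 21.9116] z 0.096 xy [0.6186 0.8657] col [219 223 222] n 183
ring [333.8513 198.2226] [ 5.1058 91.8796] z 0.0923 xy [0.7731 0.2038] col [180 185 182] n 251
ring [193.9404 207.8178] [13.9814 15.7576] z 0.09 xy [ 0.4794 -0.1033] col [ 28 245 244] n 102
ring [287.4959 221.6174] [ 8.5002 39.7974] z 0.0923 xy [0.7198 0.0391] col [160 162 151] n 222
ring [142.4289 241.484 ] [17.016 20.493] z 0.0887 xy [ 0.4603 -0.2774] col [212 121  52] n 170
ring [217.8221 236.5711] [14.0704 18.6317] z 0.0902 xy [ 0.6046 -0.1301] col [ 28  92 199] n 65
ring [278.0097 248.7451] [24.8542 25.5095] z 0.0982 xy [ 0.7557 -0.0511] col [203 210 208] n 302
ring [167.7976 274.8151] [19.0066 21.7863] z 0.0895 xy [ 0.5906 -0.2983] col [214 124  56] n 178
ring [240.5594 289.878 ] [26.8907 27.9231] z 0.0886 xy [ 0.7592 -0.207 ] col [124 132 135] n 144
ring [ 17.3553 351.1685] [16.3793 19.8082] z 0.1052 xy [ 0.4847 -0.637 ] col [229 233 234] n 190
n 166 zrange 0.12077416104605376 0.1379839723733185
lid disc top [ 0.5808 -0.1088  0.0937] off tcp [-0.02    0.0158 -0.0375] 52.39375
```

View pics/s6c.png

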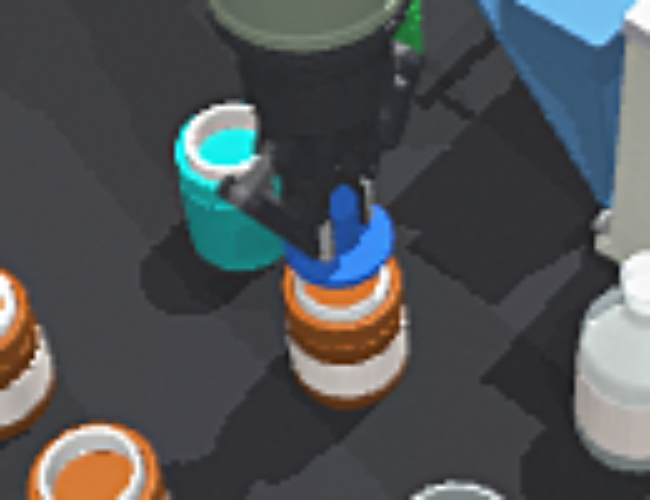

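Request:
move_arm(moves="-1 1 2 0; -1.3 1 4 0; -1.3 1 7 0; -1.3 1 10 0; -1.3 1 13 0; -1.3 1 16 0; -1.3 1 19 0; -1.3 1 22 0; -1.3 1 22 0; -1.3 1 22 0")

```text
clock: 13.72
position: [0.6017, -0.1236, 0.1084]
tool_rot: [3.142, -0.0, -3.088]
force: [1.1, -0.2, -0.7]
grip_width: 0.0247
```

Request:
move_arm(moves="0 0 1 0; 0 0 3 0; 0 0 4.5 0; 0 0 6 0; 0 0 7.5 0; 0 0 9 0; 0 0 10.5 0; 0 0 11.5 0; 0 0 12 0; 0 0 12 0", grip_force=80)

```text
clock: 14.55
position: [0.6018, -0.1236, 0.0967]
tool_rot: [-3.142, 0.0, -3.088]
force: [-1.0, -0.0, 3.4]
grip_width: 0.0243
```

Request:
move_arm(moves="0 0 0.7 0; 0 0 1.4 0; 0 0 2 0; 0 0 2.5 0; 0 0 3 0; 0 0 3.5 0; 0 0 3.5 0; 0 0 3.5 0; 0 0 3.5 0; 0 0 3.5 0")

```text
clock: 15.38
position: [0.6025, -0.1237, 0.0952]
tool_rot: [-3.142, 0.002, -3.089]
force: [-10.2, 2.5, 36.3]
grip_width: 0.024
```

Request:
move_arm(moves="0 0 -0.5 0; 0 0 -1 0; 0 0 -1.5 0; 0 0 -2 0; 0 0 -2 0; 0 0 -2 0; 0 0 -2 0; 0 0 -2 0; 0 0 -2 0; 0 0 -2 0")

```text
clock: 16.22
position: [0.6019, -0.1236, 0.0953]
tool_rot: [-3.142, 0.0, -3.088]
force: [-2.5, 0.5, 8.6]
grip_width: 0.024
```

Request:
move_arm(moves="0 0 0 0; 0 0 0 0; 0 0 0 0; 0 0 0 0; 0 0 0 0; 0 0 -15 0; 0 0 -35 0; 0 0 -65 0; 0 0 -100 0; 0 0 -130 0", grip=0.47)

```text
clock: 17.05
position: [0.6017, -0.1237, 0.227]
tool_rot: [-3.141, 0.0, -3.089]
force: [0.3, -0.4, 0.5]
grip_width: 0.0401
```

```bash
python3 - <<'E'
from h import *
st()
rows([[.600,.1645,.24],[.600,.1645,.152]])
p=bot.grab_frame("scene"); save(p,"s7")
cv2.imwrite("pics/s7c.png",cv2.resize(p["frame"][180:280,150:280,::-1],(650,500)))
E
```

```text
{'clock': array(17.05), 'qpos': array([ 0.0137,  0.5125,  0.1352,  1.6409, -0.0789,  0.9932,  1.7987]), 'position': array([ 0.6017, -0.1237,  0.227 ]), 'tool_rot': array([-3.1415,  0.0003, -3.0886]), 'force': array([ 0.2536, -0.3568,  0.4575]), 'grip_width': array(0.0401)}
-13.6 287.9 -13.1 0.000 | world [0.6    0.1645 0.24  ]
-13.5 287.9 74.9 0.000 | world [0.6    0.1645 0.152 ]
```

View pics/s7c.png

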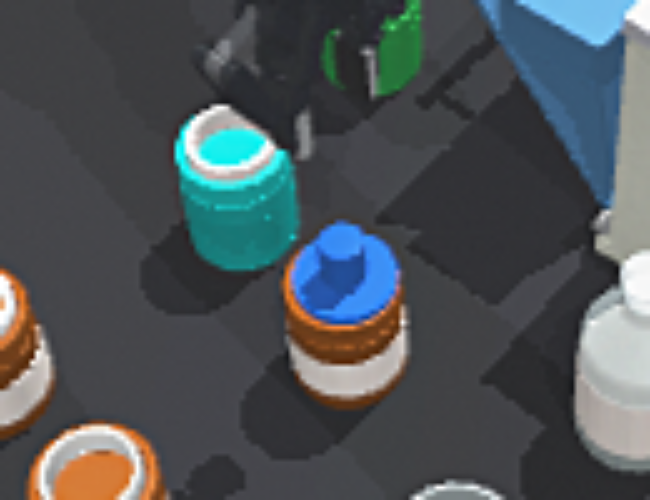

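Request:
move_arm(moves="-2 35 -5 0; -4 70 -10 0; -6 105 -13 0; -8 140 -13 0; -10 175 -13 0; -12 210 -13 0; -13 245 -13 0; -13 275 -13 0; -13 288 -13 0; -13 288 -13 0")

```text
clock: 17.93
position: [0.5987, 0.1687, 0.2377]
tool_rot: [3.14, -0.001, -3.084]
force: [0.4, -0.3, -0.6]
grip_width: 0.0398
```

```bash
python3 - <<'E'
from h import *
st()
rows([[.5998,.165,.152]])
E
```

```text
{'clock': array(17.9333), 'qpos': array([-0.431 ,  0.5125,  0.0912,  1.6056, -0.0539,  1.026 ,  1.3052]), 'position': array([0.5987, 0.1687, 0.2377]), 'tool_rot': array([ 3.1403, -0.0005, -3.0837]), 'force': array([ 0.4205, -0.3195, -0.5633]), 'grip_width': array(0.0398)}
-0.9 -3.9 85.7 0.005 | world [0.5998 0.165  0.152 ]
```

Request:
move_arm(moves="0 0.5 0 0; 0 0.5 15 0; 0 0.5 35 0; 0 0.5 55 0; 0 0.5 70 0; 0 0.5 82 0; 0 0.5 88 0; 0 0.5 88 0; 0 0.5 88 0; 0 0.5 88 0")

```text
clock: 18.77
position: [0.5999, 0.1648, 0.1506]
tool_rot: [3.142, 0.001, -3.089]
force: [0.3, 0.3, 0.2]
grip_width: 0.0404
```

Request:
move_arm(moves="0 0 0 0; 0 0 0 0; 0 0 0 0; 0 0 0 0; 0 0 0 0; 0 0 0 0; 0 0 0 0; 0 0 0 0; 0 0 0 0; 0 0 0 0", grip=0, grip_force=40)

```text
clock: 19.6
position: [0.5997, 0.1651, 0.1507]
tool_rot: [3.142, 0.001, -3.089]
force: [-0.2, -2.3, 6.3]
grip_width: 0.0249
```

Request:
move_arm(moves="0 0 -10 0; 0 0 -25 0; 0 0 -45 0; 0 0 -65 0; 0 0 -80 0; 0 0 -80 0; 0 0 -80 0; 0 0 -80 0; 0 0 -80 0; 0 0 -80 0")

```text
clock: 20.43
position: [0.5991, 0.1651, 0.2293]
tool_rot: [-3.141, -0.001, -3.088]
force: [1.3, -0.2, -0.3]
grip_width: 0.0249
```

```bash
python3 - <<'E'
from h import *
st(); c=np.array(bot.observe()["position"]); p=bot.grab_frame("scene"); save(p,"s8"); heldlid(p,c); 
jars(p); p=bot.grab_frame("top"); jars(p)
rows([[.5903,-.297,.20]])
E
```

```text
{'clock': array(20.4333), 'qpos': array([-0.427 ,  0.5204,  0.0925,  1.6155, -0.0542,  1.0094,  1.3064]), 'position': array([0.5991, 0.1651, 0.2293]), 'tool_rot': array([-3.1412, -0.0012, -3.0883]), 'force': array([ 1.3185, -0.2214, -0.2881]), 'grip_width': array(0.0249)}
n 153 zrange 0.2213269599099551 0.23549387415944867
lid disc top [0.595  0.1697 0.2236] off tcp [-0.0041  0.0046 -0.0058] 34.809374999999996
ring [162.397    3.3696] [ 7.3826 44.9698] z 0.0893 xy [-0.7478  0.8008] col [154 156 145] n 182
ring [506.8305  16.7921] [ 9.1229 10.7071] z 0.0904 xy [0.7851 1.9722] col [178 180 165] n 57
ring [42.5426 48.7372] [ 12.4213 113.0816] z 0.0923 xy [-0.7497  0.0858] col [151 153 142] n 671
ring [387.4382  88.9071] [19.2293 21.7905] z 0.0948 xy [0.6186 0.865 ] col [219 224 222] n 179
ring [335.3586 196.5949] [ 5.808  88.9869] z 0.0934 xy [0.7731 0.2125] col [180 186 183] n 250
ring [222.6311 173.7923] [13.208  17.1794] z 0.0888 xy [0.4455 0.0543] col [ 57 234 105] n 126
ring [195.5554 207.9065] [15.3926 18.3951] z 0.0899 xy [ 0.4833 -0.1004] col [ 17 242 240] n 140
ring [287.3668 2
[... 785 characters left out ...]
082 20.432 ] z 0.0879 xy [ 0.7403 -0.1958] col [191 193 194] n 48
ring [490.6827 190.1936] [10.6098 14.5067] z 0.0966 xy [ 0.6418 -0.6115] col [204 211 211] n 84
ring [374.0992 202.777 ] [20.7939 21.8845] z 0.0895 xy [ 0.5886 -0.2956] col [180 105  31] n 182
ring [299.156  238.3091] [19.6174 20.6944] z 0.092 xy [ 0.4811 -0.0969] col [  0 215 213] n 114
ring [240.2013 248.8418] [20.6574 21.6879] z 0.0914 xy [0.4441 0.0578] col [ 66 208 113] n 131
ring [366.226  251.0923] [21.4324 22.4808] z 0.0881 xy [ 0.4579 -0.2749] col [179 103  27] n 187
ring [503.4542 248.1554] [11.1072 17.5285] z 0.1039 xy [ 0.4869 -0.6363] col [215 219 220] n 112
33.5 -461.0 29.7 0.000 | world [ 0.5903 -0.297   0.2   ]
```

Request:
move_arm(moves="3 -30 0 0; 6 -65 0 0; 9 -100 0 0; 12 -135 0 0; 15 -170 0 0; 18 -205 0 0; 21 -240 0 0; 24 -275 0 0; 27 -300 0 0; 30 -320 0 0")

```text
clock: 21.37
position: [0.5859, -0.1588, 0.2299]
tool_rot: [-3.141, -0.0, -3.091]
force: [0.1, 1.2, -0.5]
grip_width: 0.0247
```

```bash
python3 - <<'E'
from h import *
st()
rows([[.5898,-.2962,.20],[.5898,-.2962,.13]])
E
```

```text
{'clock': array(21.3667), 'qpos': array([ 0.0683,  0.4985,  0.1423,  1.6576, -0.0803,  0.9915,  1.8594]), 'position': array([ 0.5859, -0.1588,  0.2299]), 'tool_rot': array([-3.141 , -0.0004, -3.0906]), 'force': array([ 0.0631,  1.1721, -0.51  ]), 'grip_width': array(0.0247)}
3.1 -137.4 29.9 -0.002 | world [ 0.5898 -0.2962  0.2   ]
3.1 -137.3 99.9 -0.002 | world [ 0.5898 -0.2962  0.13  ]
```

Request:
move_arm(moves="1 -30 5 0; 2 -60 10 0; 3 -90 20 0; 3.5 -115 26 0; 3.5 -132 30 0; 3.5 -139 30 0; 3.5 -139 30 0; 3.5 -139 30 0; 3.5 -139 30 0; 3.5 -139 30 0")

```text
clock: 22.2
position: [0.5909, -0.2935, 0.2004]
tool_rot: [3.141, 0.001, -3.087]
force: [-0.7, -0.2, -0.8]
grip_width: 0.0249
```

Request:
move_arm(moves="0 0 20 0; 0 0 40 0; 0 0 55 0; 0 0 65 0; 0 0 70 0; 0 0 70 0; 0 0 70 0; 0 0 70 0; 0 0 70 0; 0 0 70 0")

```text
clock: 23.03
position: [0.5907, -0.295, 0.1308]
tool_rot: [-3.141, 0.001, -3.088]
force: [0.7, 1.6, -1.0]
grip_width: 0.0247
```

```bash
python3 - <<'E'
from h import *
st()
rows([[.5898,-.2962,.109]])
p=bot.grab_frame("scene"); save(p,"s9")
cv2.imwrite("pics/s9c.png",cv2.resize(p["frame"][220:320,100:230,::-1],(650,500)))
E
```

```text
{'clock': array(23.0333), 'qpos': array([ 0.2878,  0.6925,  0.1345,  1.5906, -0.1128,  0.8651,  2.0888]), 'position': array([ 0.5907, -0.295 ,  0.1308]), 'tool_rot': array([-3.1412,  0.0009, -3.0884]), 'force': array([ 0.6638,  1.5736, -0.9654]), 'grip_width': array(0.0247)}
1.0 -1.1 21.8 0.000 | world [ 0.5898 -0.2962  0.109 ]
```

View pics/s9c.png

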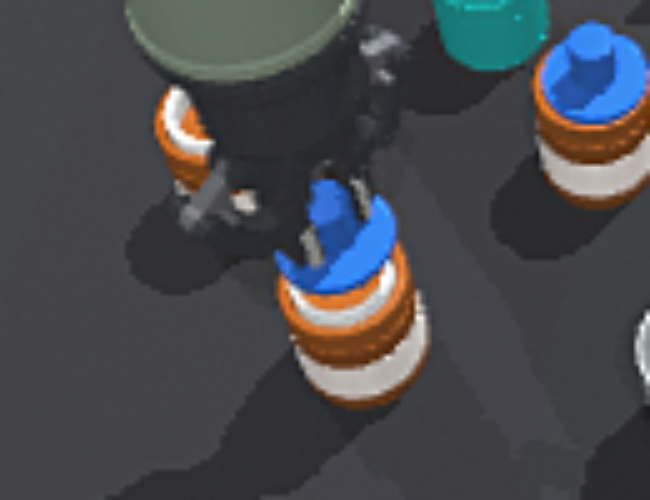

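Request:
move_arm(moves="1 -1 2 0; 1 -1 4 0; 1 -1 7 0; 1 -1 10 0; 1 -1 13 0; 1 -1 16 0; 1 -1 19 0; 1 -1 22 0; 1 -1 22 0; 1 -1 22 0")

```text
clock: 23.92
position: [0.5894, -0.2959, 0.1079]
tool_rot: [3.141, -0.0, -3.088]
force: [0.5, -0.3, -0.9]
grip_width: 0.0249
```

Request:
move_arm(moves="0 0 2 0; 0 0 4 0; 0 0 5.5 0; 0 0 7 0; 0 0 8.5 0; 0 0 10 0; 0 0 11.5 0; 0 0 13 0; 0 0 14 0; 0 0 14 0", grip_force=80)

```text
clock: 24.75
position: [0.5895, -0.296, 0.0942]
tool_rot: [-3.142, 0.0, -3.088]
force: [-1.7, 1.2, 2.3]
grip_width: 0.0241
```

Request:
move_arm(moves="0 0 0.5 0; 0 0 1 0; 0 0 1.5 0; 0 0 2 0; 0 0 2.4 0; 0 0 2.4 0; 0 0 2.4 0; 0 0 2.4 0; 0 0 2.4 0; 0 0 2.4 0")

```text
clock: 25.58
position: [0.5898, -0.2962, 0.0935]
tool_rot: [-3.141, 0.001, -3.089]
force: [-9.2, 4.4, 27.4]
grip_width: 0.0243
```

Request:
move_arm(moves="0 0 -0.5 0; 0 0 -1 0; 0 0 -1.5 0; 0 0 -1.8 0; 0 0 -1.8 0; 0 0 -1.8 0; 0 0 -1.8 0; 0 0 -1.8 0; 0 0 -1.8 0; 0 0 -1.8 0")

```text
clock: 26.42
position: [0.5895, -0.296, 0.0936]
tool_rot: [-3.141, 0.0, -3.088]
force: [-2.0, 0.7, 6.2]
grip_width: 0.024
```

Request:
move_arm(moves="0 0 0 0; 0 0 0 0; 0 0 0 0; 0 0 0 0; 0 0 0 0; 0 0 -15 0; 0 0 -35 0; 0 0 -65 0; 0 0 -100 0; 0 0 -140 0", grip=0.47)

```text
clock: 27.25
position: [0.5887, -0.2957, 0.2339]
tool_rot: [3.141, -0.002, -3.088]
force: [0.4, 0.3, -0.6]
grip_width: 0.0399
```

```bash
python3 - <<'E'
from h import *
st()
rows([[.5968,.2365,.24]])
p=bot.grab_frame("scene"); save(p,"s10"); jars(p)
E
```

```text
{'clock': array(27.25), 'qpos': array([ 0.276 ,  0.5812,  0.1564,  1.5048, -0.0978,  1.0653,  2.0787]), 'position': array([ 0.5887, -0.2957,  0.2339]), 'tool_rot': array([ 3.1408, -0.0019, -3.0885]), 'force': array([ 0.4085,  0.2863, -0.5587]), 'grip_width': array(0.0399)}
-36.3 531.0 -5.7 0.000 | world [0.5968 0.2365 0.24  ]
ring [141.6431  11.2289] [ 8.2511 89.845 ] z 0.0913 xy [-0.7482  0.6556] col [153 154 144] n 380
ring [507.5598  16.4239] [9.5065 9.9679] z 0.0912 xy [0.7868 1.9802] col [182 184 169] n 59
ring [24.8096 55.3801] [10.3606 79.8503] z 0.093 xy [-0.7506  0.0014] col [155 157 147] n 466
ring [387.485   88.8898] [18.6246 21.8075] z 0.0942 xy [0.6187 0.8653] col [221 226 225] n 179
ring [334.0012 198.1222] [ 4.334  96.1349] z 0.0934 xy [0.7732 0.2045] col [184 190 186] n 258
ring [222.6311 173.7923] [13.208  17.1794] z 0.0887 xy [0.4455 0.0543] col [ 59 237 108] n 127
ring [195.5554 207.9065] [15.3926 18.3951] z 0.09 xy [ 0.4833 -0.1004] col [ 20 243 242] n 144
ring [287.132  221.4285] [ 8.8997 37.6647] z 0.0921 xy [0.7186 0.039 ] col [164 165 155] n 217
ring [278.0413 248.6907] [24.7778 25.3134] z 0.0976 xy [ 0.7556 -0.0509] col [208 215 213] n 300
ring [240.6521 289.7203] [27.0512 27.4342] z 0.0886 xy [ 0.7591 -0.2066] col [126 135 137] n 144
ring [ 17.2558 351.5641] [16.9403 19.498 ] z 0.1051 xy [ 0.4853 -0.6376] col [232 236 237] n 196
```

Request:
move_arm(moves="-2 30 -5 0; -5 65 -5 0; -8 100 -5 0; -11 135 -5 0; -14 170 -5 0; -17 205 -5 0; -20 240 -5 0; -23 275 -5 0; -26 305 -5 0; -29 330 -5 0")

```text
clock: 28.13
position: [0.6007, 0.0378, 0.2384]
tool_rot: [3.141, 0.0, -3.087]
force: [0.9, -0.8, -0.1]
grip_width: 0.0402
```

Request:
move_arm(moves="-1 30 0 0; -2 65 0 0; -3 100 0 0; -4 135 0 0; -5 165 0 0; -6 185 0 0; -7 200 0 0; -7 200 0 0; -7 200 0 0; -7 200 0 0")

```text
clock: 28.97
position: [0.5975, 0.2337, 0.2384]
tool_rot: [-3.141, 0.0, -3.09]
force: [-0.5, -0.1, -0.5]
grip_width: 0.0401
```

```bash
python3 - <<'E'
from h import *
st()
p=bot.grab_frame("scene"); jars(p)
rows([[.5965,.2355,.24],[.5965,.2355,.152]])
E
```

```text
{'clock': array(28.9667), 'qpos': array([-0.5204,  0.5437,  0.0835,  1.5491, -0.0489,  1.0512,  1.1979]), 'position': array([0.5975, 0.2337, 0.2384]), 'tool_rot': array([-3.1408,  0.0001, -3.0899]), 'force': array([-0.5115, -0.0621, -0.5011]), 'grip_width': array(0.0401)}
ring [167.9782   0.512 ] [ 8.7557 49.0481] z 0.089 xy [-0.7559  0.8487] col [157 160 149] n 152
ring [507.7408  15.648 ] [ 7.7425 10.2184] z 0.0905 xy [0.7845 1.9919] col [181 183 168] n 56
ring [37.7014 50.2319] [ 10.3354 133.7981] z 0.0926 xy [-0.7528  0.0638] col [156 157 146] n 735
ring [387.3687  89.1339] [18.2839 21.7638] z 0.094 xy [0.6192 0.8633] col [223 228 228] n 184
ring [334.6764 197.511 ] [ 4.7102 96.0017] z 0.0926 xy [0.7735 0.2079] col [184 189 186] n 251
ring [222.6311 173.7923] [13.208  17.1794] z 0.089 xy [0.4455 0.0543] col [ 59 237 108] n 127
ring [195.5059 207.933 ] [15.4668 18.2089] z 0.0897 xy [ 0.4832 -0.1006] col [ 18 243 242] n 139
ring [287.2705 221.5047] [ 8.4264 40.2405] z 0.0927 xy [0.719 0.039] col [163 164 154] n 220
ring [142.4289 241.484 ] [17.016 20.493] z 0.0889 xy [ 0.4603 -0.2774] col [215 124  54] n 169
ring [278.127  248.6694] [24.7276 25.2867] z 0.0984 xy [ 0.7558 -0.0507] col [208 214 212] n 305
ring [240.5656 289.8762] [27.126  27.8901] z 0.0889 xy [ 0.7592 -0.207 ] col [127 135 141] n 151
ring [ 17.0007 351.3126] [16.0487 19.8401] z 0.105 xy [ 0.4844 -0.6377] col [232 235 236] n 195
1.0 2.0 -1.5 -0.002 | world [0.5965 0.2355 0.24  ]
1.0 2.1 86.5 -0.002 | world [0.5965 0.2355 0.152 ]
```

Request:
move_arm(moves="0.5 1.5 0 0; 0.5 1.5 15 0; 0.5 1.5 35 0; 0.5 1.5 55 0; 0.5 1.5 70 0; 0.5 1.5 80 0; 0.5 1.5 87 0; 0.5 1.5 87 0; 0.5 1.5 87 0; 0.5 1.5 87 0")

```text
clock: 29.85
position: [0.5971, 0.2367, 0.1524]
tool_rot: [3.141, 0.001, -3.089]
force: [0.3, -0.5, -0.3]
grip_width: 0.0402
```

Request:
move_arm(moves="0 0 0 0; 0 0 0 0; 0 0 0 0; 0 0 0 0; 0 0 0 0; 0 0 0 0; 0 0 0 0; 0 0 0 0; 0 0 0 0; 0 0 0 0", grip=0, grip_force=40)

```text
clock: 30.68
position: [0.5971, 0.2368, 0.1525]
tool_rot: [3.141, 0.001, -3.088]
force: [-1.3, -0.6, 6.0]
grip_width: 0.0249
```

Request:
move_arm(moves="0 0 -10 0; 0 0 -25 0; 0 0 -45 0; 0 0 -65 0; 0 0 -80 0; 0 0 -80 0; 0 0 -80 0; 0 0 -80 0; 0 0 -80 0; 0 0 -80 0")

```text
clock: 31.52
position: [0.5963, 0.2365, 0.2307]
tool_rot: [-3.141, -0.001, -3.088]
force: [-0.7, -1.0, -1.7]
grip_width: 0.0249
```

```bash
python3 - <<'E'
from h import *
st(); c=np.array(bot.observe()["position"])
p=bot.grab_frame("scene"); save(p,"s11"); heldlid(p,c)
rows([[.4595,-.276,.22]])
E
```

```text
{'clock': array(31.5167), 'qpos': array([-0.5235,  0.5513,  0.0815,  1.5566, -0.0495,  1.0369,  1.1952]), 'position': array([0.5963, 0.2365, 0.2307]), 'tool_rot': array([-3.1411, -0.0011, -3.0884]), 'force': array([-0.7146, -0.9762, -1.6649]), 'grip_width': array(0.0249)}
n 145 zrange 0.21948765049814634 0.23696235731373894
lid disc top [0.5922 0.2398 0.2249] off tcp [-0.0041  0.0033 -0.0058] 28.9078125
163.9 -504.5 11.2 0.000 | world [ 0.4595 -0.276   0.22  ]
```

Request:
move_arm(moves="10 -32 0 0; 20 -65 0 0; 32 -98 0 0; 43 -132 0 0; 54 -166 0 0; 65 -200 0 0; 76 -234 0 0; 87 -268 0 0; 96 -296 0 0; 100 -310 0 0")

```text
clock: 32.4
position: [0.5119, -0.0821, 0.2315]
tool_rot: [-3.141, -0.001, -3.092]
force: [0.3, 0.1, -0.8]
grip_width: 0.0248
```

Request:
move_arm(moves="10 -32 0 0; 20 -65 3 0; 32 -98 6 0; 43 -132 9 0; 54 -166 11 0; 60 -185 11 0; 63 -194 11 0; 63 -194 11 0; 63 -194 11 0; 63 -194 11 0")

```text
clock: 33.23
position: [0.4612, -0.274, 0.2204]
tool_rot: [3.141, -0.0, -3.087]
force: [0.2, 1.0, -0.7]
grip_width: 0.0247
```

```bash
python3 - <<'E'
from h import *
st()
p=bot.grab_frame("scene"); jars(p)
rows([[.460,-.276,.131]])
E
```

```text
{'clock': array(33.2333), 'qpos': array([ 0.2767,  0.4006,  0.1977,  1.8541, -0.0988,  0.8966,  2.1464]), 'position': array([ 0.4612, -0.274 ,  0.2204]), 'tool_rot': array([ 3.141 , -0.    , -3.0869]), 'force': array([ 0.1853,  1.0172, -0.7451]), 'grip_width': array(0.0247)}
ring [144.0202  10.4487] [ 8.9151 76.4261] z 0.0912 xy [-0.7469  0.6707] col [157 159 150] n 399
ring [506.7532  16.9387] [ 9.0935 11.1017] z 0.0895 xy [0.7854 1.9699] col [186 189 173] n 59
ring [17.084  58.3168] [10.1671 49.7976] z 0.0918 xy [-0.7505 -0.0342] col [161 163 153] n 311
ring [387.3031  89.0693] [17.8198 21.994 ] z 0.094 xy [0.6187 0.8636] col [227 232 231] n 178
ring [334.3281 197.4803] [ 4.647  96.5386] z 0.0938 xy [0.7726 0.2073] col [189 195 192] n 252
ring [222.6311 173.7923] [13.208  17.1794] z 0.0883 xy [0.4455 0.0543] col [ 60 240 110] n 126
ring [195.5554 207.9065] [15.3926 18.3951] z 0.0896 xy [ 0.4833 -0.1004] col [ 21 244 244] n 144
ring [287.4562 221.5607] [ 7.7469 53.7376] z 0.0918 xy [0.7196 0.0392] col [169 170 160] n 228
ring [142.4289 241.484 ] [17.016 20.493] z 0.0885 xy [ 0.4603 -0.2774] col [219 127  55] n 171
ring [278.1109 248.7542] [25.0972 25.318 ] z 0.0983 xy [ 0.7559 -0.0509] col [214 218 217] n 306
ring [240.5514 289.8543] [27.3534 27.635 ] z 0.089 xy [ 0.7592 -0.207 ] col [130 139 141] n 153
ring [ 17.4589 351.4529] [16.7041 19.9306] z 0.1048 xy [ 0.4854 -0.6372] col [235 238 239] n 194
1.4 -2.1 89.4 0.002 | world [ 0.46  -0.276  0.131]
```

Request:
move_arm(moves="1 -1 20 0; 1 -1.5 40 0; 1 -1.5 60 0; 1 -1.5 75 0; 1 -1.5 85 0; 1 -1.5 89 0; 1 -1.5 89 0; 1 -1.5 89 0; 1 -1.5 89 0; 1 -1.5 89 0")

```text
clock: 34.12
position: [0.4602, -0.277, 0.1323]
tool_rot: [-3.141, 0.001, -3.088]
force: [0.3, 0.5, -0.8]
grip_width: 0.0251
```

```bash
python3 - <<'E'
from h import *
st()
p=bot.grab_frame("scene"); save(p,"s12")
rows([[.460,-.276,.109]])
cv2.imwrite("pics/s12c.png",cv2.resize(p["frame"][190:290,80:210,::-1],(650,500)))
E
```

```text
{'clock': array(34.1167), 'qpos': array([ 0.3067,  0.5239,  0.1696,  1.9291, -0.1318,  0.6978,  2.1791]), 'position': array([ 0.4602, -0.277 ,  0.1323]), 'tool_rot': array([-3.141 ,  0.0012, -3.0883]), 'force': array([ 0.3068,  0.4863, -0.8209]), 'grip_width': array(0.0251)}
0.1 1.0 23.2 0.000 | world [ 0.46  -0.276  0.109]
```

View pics/s12c.png

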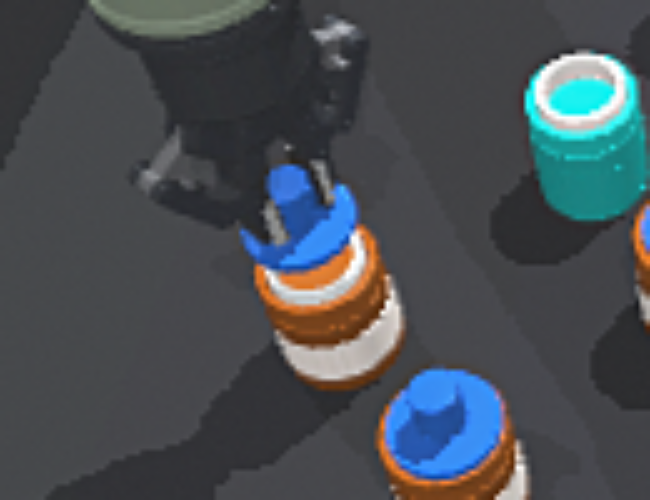

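```bash
cat > ext.py <<'E'
from h import *
def ext(p,c,cands,zt):
    m,P=lidblob(p,c,.055); rc=np.argwhere(m&(P[...,2]<c[2]+.004)); print("mask cols",rc[:,1].min(),rc[:,1].max(),"maxrow",rc[:,0].max())
    K=np.array(p["K"]);A=rot(p["attitude"]);e=np.array(p["eye"]); t=np.linspace(0,6.283,90)
    for x,y in cands:
        X=np.array([[x+.03*np.cos(a),y+.03*np.sin(a),zt+h] for h in(0,-.008) for a in t]); v=(X-e)@A
        u=K[0,2]-K[0,0]*v[:,0]/v[:,2]; r=K[1,2]+K[1,1]*v[:,1]/v[:,2]; print((x,y),u.min(),u.max(),r.max())
E
python3 - <<'E'
from ext import *
c=np.array(bot.observe()["position"]); p=bot.grab_frame("scene"); print(c)
ext(p,c,[(.4603,-.2774),(.459,-.276),(c[0],c[1]),(c[0]-.002,c[1])],c[2]-.004)
E
```

```text
[ 0.4601 -0.277   0.1322]
mask cols 128 150 maxrow 244
(0.4603, -0.2774) 127.92464490481368 151.58539088853632 245.34995290027814
(0.459, -0.276) 128.06266506848942 151.69051064189944 244.73448147257952
(np.float64(0.46007938802258025), np.float64(-0.2769604692327506)) 128.01119268363286 151.6628153235656 245.1962710466823
(np.float64(0.45807938802258025), np.float64(-0.2769604692327506)) 127.55106162200775 151.18972386622835 244.77296198598822
```

Request:
move_arm(moves="-1 1 2 0; -1 1 5 0; -1 1 8 0; -1 1 11 0; -1 1 14 0; -1 1 17 0; -1 1 20 0; -1 1 23 0; -1 1 23 0; -1 1 23 0")

```text
clock: 35.05
position: [0.4606, -0.2758, 0.1083]
tool_rot: [3.142, -0.0, -3.089]
force: [-0.1, 0.3, -0.7]
grip_width: 0.0247
```

Request:
move_arm(moves="0 0 2 0; 0 0 4 0; 0 0 5.5 0; 0 0 7 0; 0 0 8.5 0; 0 0 10 0; 0 0 11.5 0; 0 0 12.5 0; 0 0 12.5 0; 0 0 12.5 0", grip_force=80)

```text
clock: 35.88
position: [0.4607, -0.2758, 0.0959]
tool_rot: [3.142, -0.0, -3.088]
force: [-0.4, -0.1, 0.7]
grip_width: 0.0244
```

Request:
move_arm(moves="0 0 0.5 0; 0 0 1 0; 0 0 1.5 0; 0 0 2 0; 0 0 2.4 0; 0 0 2.4 0; 0 0 2.4 0; 0 0 2.4 0; 0 0 2.4 0; 0 0 2.4 0")

```text
clock: 36.72
position: [0.4611, -0.276, 0.0952]
tool_rot: [-3.141, 0.002, -3.089]
force: [-8.6, 5.9, 39.5]
grip_width: 0.0243
```

Request:
move_arm(moves="0 0 -0.5 0; 0 0 -1 0; 0 0 -1.5 0; 0 0 -1.8 0; 0 0 -1.8 0; 0 0 -1.8 0; 0 0 -1.8 0; 0 0 -1.8 0; 0 0 -1.8 0; 0 0 -1.8 0")

```text
clock: 37.55
position: [0.4607, -0.2758, 0.0954]
tool_rot: [-3.142, 0.0, -3.088]
force: [-0.6, 1.1, 3.0]
grip_width: 0.0238
```

Request:
move_arm(moves="0 0 0 0; 0 0 0 0; 0 0 0 0; 0 0 0 0; 0 0 0 0; 0 0 -15 0; 0 0 -35 0; 0 0 -65 0; 0 0 -100 0; 0 0 -140 0", grip=0.47)

```text
clock: 38.38
position: [0.4599, -0.2755, 0.2361]
tool_rot: [3.141, -0.002, -3.089]
force: [1.0, -0.1, 0.0]
grip_width: 0.0402
```

```bash
python3 - <<'E'
from h import *
st()
p=bot.grab_frame("scene"); save(p,"s13")
cv2.imwrite("pics/s13c.png",cv2.resize(p["frame"][60:360,60:460,::-1],(800,600)))
x,z=bar(.7); print(loc(x,0,z)); rows([[.43,-.05,.24],loc(x-.024,0,.24),loc(x-.024,0,z-.015)])
E
```

```text
{'clock': array(38.3833), 'qpos': array([ 0.2726,  0.3821,  0.2064,  1.8367, -0.0948,  0.9343,  2.1449]), 'position': array([ 0.4599, -0.2755,  0.2361]), 'tool_rot': array([ 3.1408, -0.0019, -3.0886]), 'force': array([ 1.0239, -0.1372,  0.0406]), 'grip_width': array(0.0402)}
[0.4935 0.198  0.138 ]
20.6 228.6 2.9 -0.001 | world [ 0.43 -0.05  0.24]
-31.9 472.9 2.5 -0.001 | world [0.4695 0.1967 0.24  ]
-31.1 473.3 119.4 -0.001 | world [0.4695 0.1967 0.123 ]
```

View pics/s13c.png

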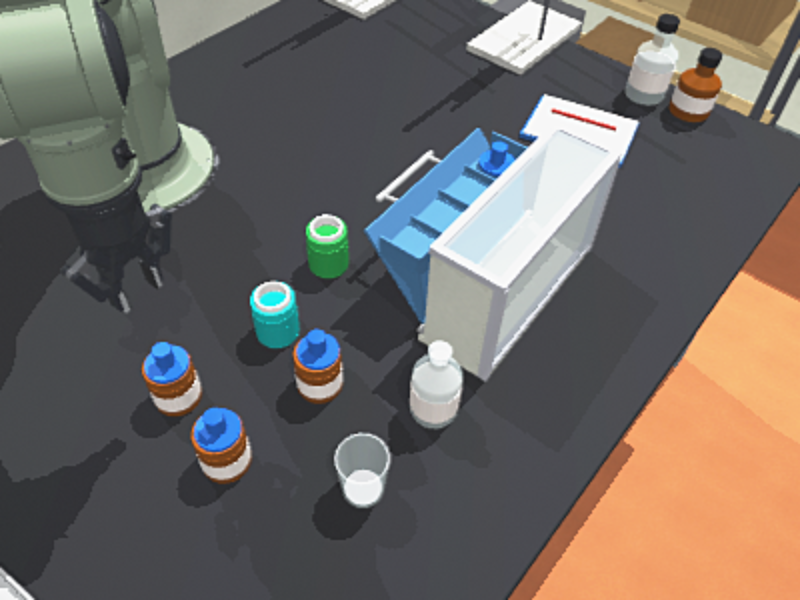

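Request:
move_arm(moves="3 32 -5 0; 6 65 -5 0; 8 98 -5 0; 10 132 -5 0; 10 166 -5 0; 8 200 -5 0; 4 234 -5 0; 0 268 -5 0; -5 296 -5 0; -10 310 -5 0", grip=0, grip_force=40)

```text
clock: 39.27
position: [0.454, 0.0378, 0.2405]
tool_rot: [3.141, 0.0, -3.085]
force: [0.8, 0.2, -0.2]
grip_width: 0.0001
```

Request:
move_arm(moves="-4 32 0 0; -8 65 0 0; -12 98 0 0; -16 130 0 0; -18 155 0 0; -19 163 0 0; -19 163 0 0; -19 163 0 0; -19 163 0 0; -19 163 0 0")

```text
clock: 40.1
position: [0.4647, 0.1967, 0.2405]
tool_rot: [-3.141, 0.0, -3.09]
force: [0.2, -0.4, -0.1]
grip_width: 0.0002
```

```bash
python3 - <<'E'
from h import *
st()
x,z=bar(.7); rows([loc(x-.026,0,z-.018)])
E
```

```text
{'clock': array(40.1), 'qpos': array([-0.5073,  0.3197, -0.0138,  1.9015,  0.0059,  0.9206,  1.0983]), 'position': array([0.4647, 0.1967, 0.2405]), 'tool_rot': array([-3.1412,  0.0001, -3.0902]), 'force': array([ 0.1701, -0.415 , -0.054 ]), 'grip_width': array(0.0002)}
-2.8 -0.3 120.5 -0.002 | world [0.4675 0.1966 0.12  ]
```

Request:
move_arm(moves="-1 0 15 0; -1 0 35 0; -1 0 60 0; -1 0 80 0; -1 0 100 0; -1 0 115 0; -1 0 120 0; -1 0 120 0; -1 0 120 0; -1 0 120 0")

```text
clock: 40.93
position: [0.4661, 0.1981, 0.1214]
tool_rot: [3.141, 0.001, -3.089]
force: [0.3, -0.2, -0.2]
grip_width: -0.0003
```

```bash
python3 - <<'E'
from h import *
st()
T=[]
for th in np.linspace(.7,0,11): x,z=bar(th); T.append(loc(x-.017,0,z-.018))
rows(T)
E
```

```text
{'clock': array(40.9333), 'qpos': array([-0.5046,  0.4938, -0.0191,  2.0067,  0.0154,  0.6398,  1.0898]), 'position': array([0.4661, 0.1981, 0.1214]), 'tool_rot': array([ 3.1411,  0.0014, -3.0888]), 'force': array([ 0.3387, -0.2001, -0.1716]), 'grip_width': array(-0.0003)}
-10.4 -1.6 1.4 -0.000 | world [0.4765 0.1971 0.12  ]
-19.0 -1.6 -8.9 -0.000 | world [0.4851 0.1975 0.1303]
-28.4 -1.6 -18.6 -0.000 | world [0.4945 0.198  0.14  ]
-38.3 -1.6 -27.6 -0.000 | world [0.5044 0.1985 0.149 ]
-48.9 -1.6 -35.9 -0.000 | world [0.515  0.1991 0.1573]
-60.1 -1.5 -43.4 -0.000 | world [0.5261 0.1997 0.1649]
-71.7 -1.5 -50.1 -0.000 | world [0.5377 0.2003 0.1716]
-83.8 -1.5 -56.0 -0.000 | world [0.5498 0.201  0.1775]
-96.3 -1.5 -61.0 -0.000 | world [0.5623 0.2016 0.1826]
-109.1 -1.5 -65.2 -0.000 | world [0.575  0.2023 0.1867]
-122.2 -1.5 -68.4 -0.000 | world [0.5881 0.203  0.19  ]
```

Request:
move_arm(moves="-5 -1 1 0; -10 -1 1 0; -15 -1 -4 0; -19 -1 -9 0; -24 -1 -14 0; -28 -1 -19 0; -33 -1 -23 0; -38 -1 -28 0; -44 -1 -32 0; -49 -1 -36 0")

```text
clock: 41.77
position: [0.513, 0.1996, 0.157]
tool_rot: [-3.141, -0.004, -3.088]
force: [-18.6, -2.0, 15.4]
grip_width: 0.0
```

Request:
move_arm(moves="-6 0 -4 0; -11 0 -7.5 0; -17 0 -11 0; -23 0 -14 0; -29 0 -17 0; -35 0 -20 0; -41 0 -22.5 0; -47 0 -25 0; -53 0 -27 0; -60 0 -29 0")

```text
clock: 42.6
position: [0.5746, 0.203, 0.1861]
tool_rot: [3.141, -0.0, -3.088]
force: [-4.1, -0.5, 4.8]
grip_width: -0.0002
```

```bash
python3 - <<'E'
from h import *
st()
T=[]
for th in (.1,.05,0,-.05): x,z=bar(th); T.append(loc(x-.017,0,z-.018))
rows(T)
E
```

```text
{'clock': array(42.6), 'qpos': array([-0.4316,  0.5461, -0.0073,  1.6876,  0.0044,  0.9084,  1.1836]), 'position': array([0.5746, 0.203 , 0.1861]), 'tool_rot': array([ 3.1415, -0.0005, -3.0882]), 'force': array([-4.1108, -0.4789,  4.7599]), 'grip_width': array(-0.0002)}
5.1 -0.7 1.0 0.000 | world [0.5695 0.202  0.1851]
-4.1 -0.7 -1.7 0.000 | world [0.5787 0.2025 0.1878]
-13.4 -0.7 -3.9 0.000 | world [0.5881 0.203  0.19  ]
-22.9 -0.7 -5.7 0.000 | world [0.5975 0.2035 0.1918]
```

Request:
move_arm(moves="-2 0 -0.5 0; -4 0 -1.5 0; -6 0 -2 0; -8 0 -2.5 0; -10 0 -3 0; -12 0 -3.5 0; -13.5 0 -4 0; -15 0 -4 0; -15 0 -4 0; -15 0 -4 0")

```text
clock: 43.43
position: [0.5884, 0.2036, 0.1892]
tool_rot: [-3.141, -0.002, -3.088]
force: [-10.7, -1.8, 6.6]
grip_width: 0.0003
```

Request:
move_arm(moves="-0.5 0 0 0; -1 0 0 0; -1.5 0 0 0; -2 0 0 0; -2.5 0 0 0; -3 0 0 0; -3.5 0 0 0; -3.5 0 0 0; -3.5 0 0 0; -3.5 0 0 0")

```text
clock: 44.27
position: [0.5888, 0.2037, 0.1891]
tool_rot: [-3.14, -0.008, -3.088]
force: [-35.4, -4.4, 22.7]
grip_width: 0.0001
```

Stopped at the shut end stop. Backing off and checking the result.

Request:
move_arm(moves="5 0 0 0; 12 0 0 0; 25 0 0 0; 45 0 -5 0; 65 0 -15 0; 85 0 -30 0; 100 0 -60 0; 110 0 -90 0; 120 0 -110 0; 130 0 -110 0")

```text
clock: 45.1
position: [0.4641, 0.1976, 0.3033]
tool_rot: [3.139, 0.006, -3.089]
force: [0.3, 0.6, 1.2]
grip_width: -0.0002
```

```bash
python3 - <<'E'
from h import *
st()
p=bot.grab_frame("scene"); save(p,"s14"); cv2.imwrite("pics/s14c.png",cv2.resize(p["frame"][60:360,60:460,::-1],(800,600)))
for n,p in (("scene",p),("top",bot.grab_frame("top"))):
    P=cloud(p); hsv=cv2.cvtColor(p["frame"],cv2.COLOR_RGB2HSV)
    m=(hsv[...,0]>95)&(hsv[...,0]<130)&(hsv[...,1]>120)
    for x,y in((.6003,-.1248),(.5893,-.2965),(.4595,-.276)):
        k=m&(np.hypot(P[...,0]-x,P[...,1]-y)<.045); q=P[k]; z=q[:,2]
        print(n,(x,y),k.sum(),"knob top",z.max() if len(z) else 0,"disc",np.median(z[z<.105]) if (z<.105).any() else 0,"xy",q[z>.115].mean(0) if (z>.115).any() else 0)
    k=(P[...,2]>.195)&(P[...,2]<.2165)&(hsv[...,1]<80)&(P[...,0]<.62)&(P[...,0]>.55)&(P[...,1]>.1)&(P[...,1]<.3); print(n,"handle",k.sum(),P[k].mean(0))
E
```

```text
{'clock': array(45.1), 'qpos': array([-0.5049,  0.2483, -0.0188,  1.8247,  0.0057,  1.0621,  1.0977]), 'position': array([0.4641, 0.1976, 0.3033]), 'tool_rot': array([ 3.1389,  0.0061, -3.0888]), 'force': array([0.3036, 0.5976, 1.2486]), 'grip_width': array(-0.0002)}
scene (0.6003, -0.1248) 316 knob top 0.12740315415326298 disc 0.09303776151055854 xy [ 0.6023 -0.1256  0.1236]
scene (0.5893, -0.2965) 401 knob top 0.12764552571549936 disc 0.09291281304683935 xy [ 0.5909 -0.2971  0.124 ]
scene (0.4595, -0.276) 347 knob top 0.12753049821176843 disc 0.09293660623972871 xy [ 0.4611 -0.277   0.1231]
scene handle 173 [0.6063 0.1997 0.2108]
top (0.6003, -0.1248) 353 knob top 0.13066246337286058 disc 0.0932150342511886 xy [ 0.601  -0.1215  0.1246]
top (0.5893, -0.2965) 360 knob top 0.13029362538464806 disc 0.09302007644590637 xy [ 0.5893 -0.293   0.1241]
top (0.4595, -0.276) 381 knob top 0.12994032616632922 disc 0.0931085855480922 xy [ 0.4602 -0.2732  0.1247]
top handle 244 [0.605  0.1902 0.2124]
```

View pics/s14c.png

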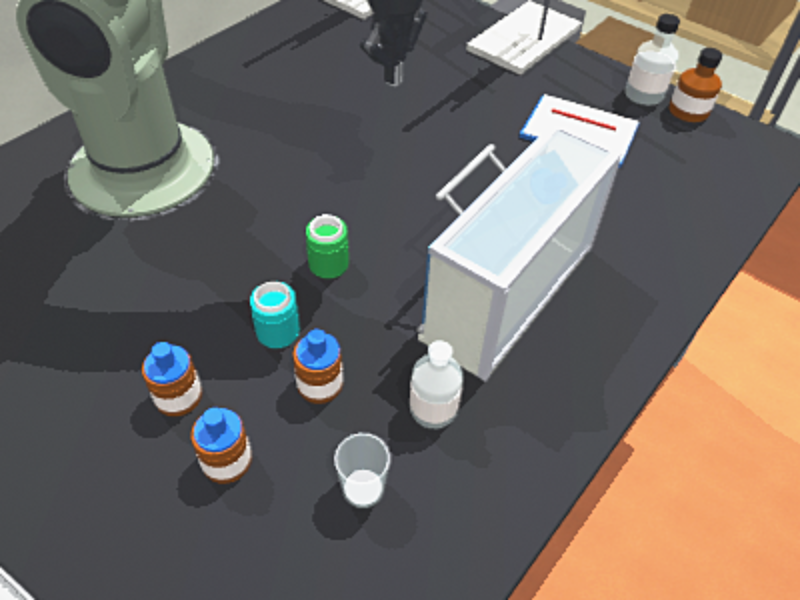

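```bash
python3 -c "
from workcell import bot
bot.job_done()"
```

```text
the job is handed in; nothing more can be done
```

I finished the job and handed it in at about 45 s of the 208 s allowed. I tilted the bin out to its end stop and capped the three amber jars with lids pressed home. I then pushed the bin shut to its stop, with the one unused lid left inside.

**Lids:** all three disc tops read 0.093 m above the bench in both cameras, which is the fully home height. No white collar shows in the last picture. Each press ended with the force rising sharply, to 27–40 N at the wrist.

**Bin:** the handle came back to its shut position, x about 0.605 m, the same as at the start.

**Surroundings:** the jars stand upright, and the bottle, beaker and the two look-alike jars appear where they were. The arm is clear of everything.

**Disagreements:** the two cameras differed by 2–4 mm in y throughout. I used values between them and corrected each lid by picture, and every plug entered its collar without resistance. I never saw a jar knocked aside. The end stops took brief pushes of about 40 N through the fingers, 39.8 N opening and 42 N closing. That is close to the 40 N limit, which is stated for the arm and gripper body; I took it not to cover the fingers.

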